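# Free a seized lens clamp and stow the lens mount

### The job

The bar knob of the quick clamp on the optics bench has seized. Grip it firmly and break it loose with a counter-clockwise twist (seen from above), back it off all the way to its stop, then lift the lens mount out of the opened jaws and set it down upright on the floor of the plain undivided tray, without dropping it. Leave the knob backed off and the other things on the bench where they are.

Things in the scene. Friction and masses are not known exactly. Their poses are not given: they have to be found in the camera images.
- clamp: Quick clamp fixed on the bench: grey base slab 104 x 172 x 18 mm, aluminium jaws at one end, bar knob at the other. Origin: on the bench top under the middle of the seat where the mount sits (seat 18 mm up); z up. The jaws run along x, +y points from seat to knob, whose upright axis is at y = +95 mm. Low cheeks at x = +-44.5 mm (30 mm high) stop the mount from sliding out lengthwise. Yaw varies.
- knob (a joint): Turn of the knob: 0 seized shut, grows counter-clockwise seen from above, stop at 2.4 rad. It takes 0.3 to 0.5 N m to break loose and drags jerkily over the first 0.45 rad or so, then it is nearly free (0.03 N m). It stays where it is left and draws the moving jaw back to clamp +y, 5.8 mm per rad, 14 mm in all. It turns farther than one grasp allows: let go, turn back, grip again.
- knob_grip (a point): On the knob's axis, 68 mm above the bench, where to grip. The knob: black bar 60 mm long (this frame's x), 14 mm thick (y), from 49 to 83 mm above the bench, on a collar of 38 mm diameter (43 to 49 mm) over a grey housing 56 x 56 mm, 40 mm high. The frame turns with the knob; at joint value 0 it is parallel to the clamp's. Grip it firmly, 40 N or more.
- jaw_lip (a point): Middle of the moving jaw's lip edge, 31 mm above the bench. Fixed jaw on the seat's -y side, moving jaw on +y; both 31.5 mm high, each with a lip 24.5 to 31 mm above the bench overhanging the mount's flange. Lip edges at clamp y = -21.5 (fixed) and +21.5 mm (moving, shut) to +35.5 mm (fully open); the seated flange spans -25 to +25 mm.
- mount: Lens mount, loose, about 0.25 kg, black: flange 70 (x) x 50 (y) x 5 mm, block 70 x 38 mm up to 13 mm, upright lens ring 50 mm across, 14 mm thick (axis x) up to 62 mm, flat tab on top. Origin: centre of underside; z up. Starts on the seat, parallel to the clamp. To come out of the opened clamp, shift it along clamp +y by 3.5 to 10.5 mm (best 7) to leave the fixed lip, then raise it straight up.
- mount_tab (a point): Centre of the grip tab on top of the lens mount, 72 mm above the mount's underside: the tab is 14 mm thick (x), 26 mm wide (y), from 59 to 85 mm above the underside. The mount's axes.
- tray: Plain grey storage tray without dividers, fixed, outside 120 (x) x 150 (y) x 25 mm, walls and floor 4 mm. Origin: centre of its underside, on the bench. It changes places with the divided bin.
- bin: Grey tray of the same size as the plain one but divided into six small compartments; holds spares. Not to be used.
- mirror: Bystander: small round mirror on a short post with a 44 x 30 mm foot, 82 mm high.
- driver: Bystander: 160 mm screwdriver with black handle, lying.
- mouse: Bystander: black computer mouse.
- dropper: Bystander: small amber bottle, 85 mm high.
- cap: Bystander: black lens cap, 52 mm across, open side up.
- holder: Bystander: black post holder on a foot, 89 mm high.
- spare_ring: Bystander: small black ring, 30 mm across, in the divided bin.
- spare_post: Bystander: steel post 13 mm in diameter, 45 mm high, standing in the divided bin.
Things that resemble listed ones, but are neither listed nor needed, are in the scene too. What is shaped like the mount but green or yellow is not meant.

How it is judged (in metres and radians):
On the way, in this order (a step that is already met when the one before it is completed fails the run):
1. the seized knob is broken loose (turned past 0.5 rad) (value of joint knob above 0.5 rad), for 0.1 s.
2. the knob is backed off to its stop (past 2.15 rad of 2.4), the mount still in the clamp (value of joint knob above 2.15 rad and z of mount in the frame of clamp below 0.03 m), for 0.2 s.
3. the mount is lifted clear of the clamp (z of mount in the frame of clamp above 0.05 m and contact force between mount and clamp below 0.01 N), for 0.1 s.
At the end, for the whole second after the job is handed in: The lens mount stands upright (within 0.1 rad) and still on the floor of the plain tray (its underside less than 9 mm above the tray's, inside the walls), released, and the knob is still backed off (past 2.0 rad) (x of mount in the frame of tray between -0.056 and 0.056 m and y of mount in the frame of tray between -0.071 and 0.071 m and z of mount in the frame of tray below 0.009 m and angle between mount's own z axis and vertical below 0.1 rad and linear speed of mount below 0.02 m/s and contact force between the fingers and mount below 0.05 N and value of joint knob above 2 rad); the robot touches nothing.
It fails at once if the mount falls or is thrown (faster than 0.5 m/s, as after a 13 mm fall, with the gripper not holding it) (linear speed of mount above 0.5 m/s and contact force between the fingers and mount below 0.05 N).
It fails at once if a bystander is moved by more than 30 mm (distance of any of mirror, driver, mouse, dropper, cap, holder, spare_ring, spare_post from where it was at the start of the episode above 0.03 m).
It also fails if it takes over 67 s, if anything falls off the work surface, if the arm or the gripper's body presses on something with over 40 N, if the wrist force passes 120 N, or if a joint passes its speed limit or range.

### The arm

A 6-joint arm with a two-finger parallel gripper is mounted at the origin on the work surface. World frame = base frame: x ahead of the robot, y to its left, z up, the work surface at z = 0. Lengths are in m, angles in degrees, forces in N, time in s.
With the tool pointing down it reaches from about 0.3 to 0.75 m from the base axis. Payload 8.5 kg.
Tool frame: the origin (TCP) lies midway between the tips of the shut fingers; the grasp point (between the pads) lies env.tcp_to_grasp behind it (env.tcp_to_grasp is the distance from the TCP to the grasp point, in m); z points along the fingers, y is the direction in which the jaws open and shut (so a half turn about z gives the same grasp; the last joint's range is limited). The gripper opens to 85 mm and grips with 20 to 120 N. Pads are 22 mm wide; open, the fingers measure 114 mm over their backs; the gripper's body (76 mm by 85 mm) begins 54 mm behind the grasp point. The pads swing forward as they close: fully open they stand 13 mm farther back than shut.
Start: joints at [61.461, 21.807, 74.336, -0, 83.858, -12.336], TCP at [0.153, 0.528, 0.206] pointing down, gripper open.
Joint ranges: [-178.18, 178.18], [-50.72, 133.34], [12.68, 142.11], [-81.47, 261.47], [9.98, 163.14], [-165.26, 165.26]. Speed limits (degrees/s): [136.94, 136.94, 180, 180, 180, 180].

### API

Orientations are given as a 3x3 rotation matrix whose columns are the frame's x, y, z axes.
In Python, from rig import readout, imaging, job, env gives the robot as it stands.
- The arm moves only by the tool move_arm, never from a script. Its argument "motion" is a list of rows, each a list of 3 entries, a list of its own where there are three numbers: the shift along the tool's x, y, z normalised to -1 to 1, where 1 is 0.02 m, then the turn, a rotation vector about the tool's x, y, z normalised to -1 to 1, where 1 is 120 degrees, then the gripper command: -1 is shut, 1 is fully open, values between are in proportion. In form: [[[tx, ty, tz], [rx, ry, rz], claw], ...]. A call has 1 to 12 rows; each row shifts and turns the pose as measured when the row begins, along the tool's axes as they then stand; what a row does not reach is not made up. A row lasts 1/12 s, in which the tool goes at most 41.7 mm and 7.16 degrees, less where a joint would pass 70% of its speed; a pose out of reach is approached as far as the arm can. A call with a number of a shift or a turn outside -1 to 1 is refused whole. A call with a gripper value outside its range is refused whole. The fingers move at their own pace and stop on an object; "squeeze" is the grip in N (left out, the last holds). Time passes only in rows, so rows that do not move let the fingers close. It gives the time, the measured TCP pose, the force and the opening at its end, in the units of the state.
- readout.observe(): the state, without advancing time (a new reading comes with each control period).
- imaging.get_image(name): name is "scene" or "top"; returns a dict with "img" (420x560x3 uint8, blue, green, red), "fov_y" (degrees; the focal length in pixels is half the picture's height over the tangent of half this angle, whatever the lens; pixels are square), "cx", "cy" (the principal point, pixels), "eye" and "orientation" of the camera in the world. Camera axes: x right, y up, looking along -z (the intrinsics and any distortion apply to the point x, -y, -z); pixel columns grow to the right and rows downward; lengths in m; the calibration is good to about 2 mm. A picture is of the moment at which its call begins. There is no depth.
- job.close_job(): hands the job in, once; it reports no verdict.
The state is a dict: "time_s": time; "q": joint angles; "qvel": joint speeds; "joint_efforts": joint torques, N m; "position": TCP position; "tool_rot": TCP orientation; "ft_force": force on the tool from outside, world axes, zero at the start; "wrist_torque": the same for the moment, N m; "grip_width": finger opening in m.
Only numpy, scipy, OpenCV 4.12 (cv2) and the standard library are available. Lean on these libraries where they do the work, as an engineer would, in place of code of your own. Each camera call takes 0.05 s, during which the arm holds its last target.

## Working session

There is one attempt and no reset: what is moved stays moved. The work goes in short steps, Python scripts to look and compute and a tool call to move; the robot and the scene stay as the last step left them, time stands still between calls to the robot, and variables do not carry over. Pictures are saved under pics/ and viewed, and the job is handed in when it is done.

Besides the shell and the picture viewer there is one more tool, called after "Request:" in YAML: its name, and indented under it one key for each argument. move_arm: Moves the arm, as the interface text tells. Its arguments: {"type":"object","properties":{"motion":{"type":"array","items":{"type":"array"}},"squeeze":{"type":"number"}},"required":["motion"]}

```bash
mkdir -p pics; ls
python3 - <<'E'
from rig import readout, imaging, job, env
import cv2
for n in("scene","top"):
    d=imaging.get_image(n); cv2.imwrite(f"pics/{n}0.png",d["img"])
    print(n,{k:v for k,v in d.items() if k!="img"})
print(readout.observe(), env.tcp_to_grasp, dir(env))
E
```

```text
pics
scene {'fov_y': 47.75866411519782, 'cx': 285.0427286520948, 'cy': 208.14344480101246, 'eye': array([ 1.41437132, -0.41509548,  0.89993898]), 'orientation': array([[ 0.43727163, -0.5989841 ,  0.67082902],
       [ 0.89928139,  0.28350796, -0.33304086],
       [ 0.00930082,  0.74889337,  0.66262524]])}
top {'fov_y': 54.03426527240894, 'cx': 276.47169523411014, 'cy': 209.8222385047843, 'eye': array([ 0.53813194, -0.00582844,  1.22431754]), 'orientation': array([[-0.02213412,  0.99896403, -0.0397611 ],
       [-0.99955793, -0.02132261,  0.02071924],
       [ 0.01984996,  0.04020212,  0.99899438]])}
{'time_s': 0.1, 'q': array([ 6.14620545e+01,  2.18366383e+01,  7.43792446e+01,  1.66614994e-04,
        8.38593376e+01, -1.23351443e+01]), 'qvel': array([ 0.01938413,  0.02503422, -0.19759542,  0.04253514, -0.00112001,
       -0.0011247 ]), 'joint_efforts': array([ 4.13704242e-03, -4.49222875e+01, -2.31653649e+01, -1.51913919e-04,
        3.68454275e-03, -2.25211585e-05]), 'position': array([0.15331951, 0.52788502, 0.20538502]), 'tool_rot': array([[-9.60279868e-01,  2.79037952e-01, -6.29738709e-04],
       [ 2.79038519e-01,  9.60279219e-01, -1.15195286e-03],
       [ 2.83286429e-04, -1.28191849e-03, -9.99999138e-01]]), 'ft_force': array([ 0.07352154, -0.59531078, -0.33627368]), 'wrist_torque': array([ 0.00788685, -0.00605794, -0.00311486]), 'grip_width': 0.08556618265977153} 0.0187 ['MotionError', '__class__', '__delattr__', '__dict__', '__dir__', '__doc__', '__eq__', '__format__', '__ge__', '__getattribute__', '__getstate__', '__gt__', '__hash__', '__init__', '__init_subclass__', '__le__', '__lt__', '__module__', '__ne__', '__new__', '__reduce__', '__reduce_ex__', '__repr__', '__setattr__', '__sizeof__', '__str__', '__subclasshook__', '__weakref__', 'tcp_to_grasp']
```

View pics/scene0.png

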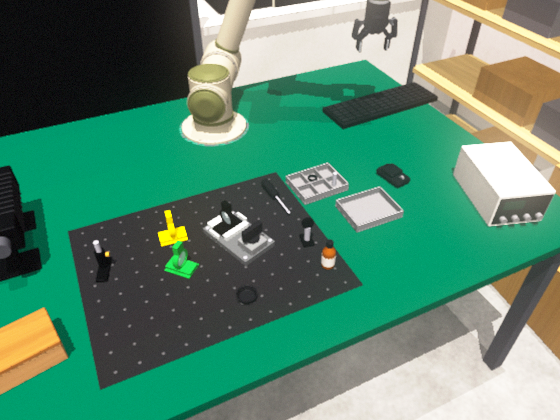

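View pics/top0.png

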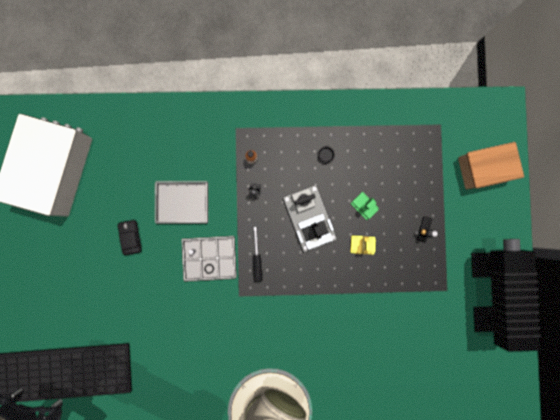

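Run:
```python
import cv2
im=cv2.imread("pics/top0.png")
cv2.imwrite("pics/c1.png",cv2.resize(im[175:260,270:350],None,fx=7,fy=7,interpolation=cv2.INTER_CUBIC))
cv2.imwrite("pics/c2.png",cv2.resize(im[170:290,145:275],None,fx=5,fy=5,interpolation=cv2.INTER_CUBIC))
im=cv2.imread("pics/scene0.png")
cv2.imwrite("pics/c3.png",cv2.resize(im[190:270,195:285],None,fx=7,fy=7,interpolation=cv2.INTER_CUBIC))
```

```text
(no output)
```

View pics/c1.png

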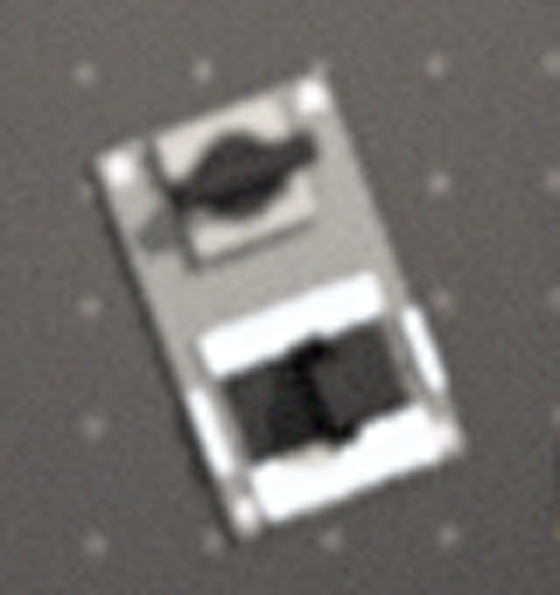

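View pics/c2.png

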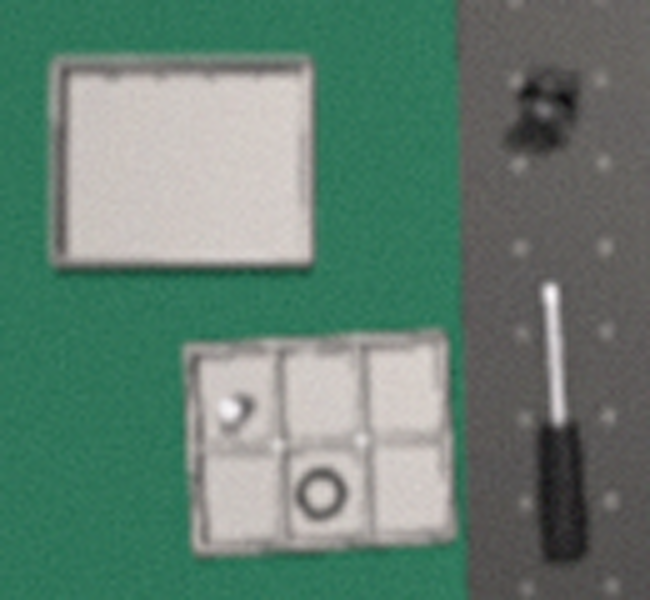

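View pics/c3.png

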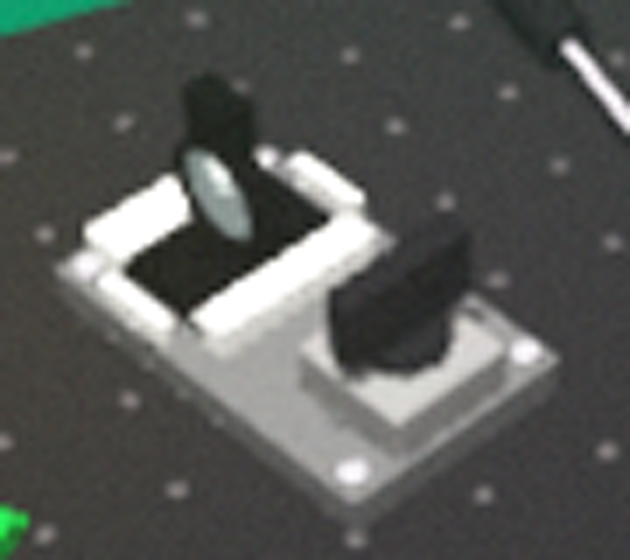

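```bash
cat > h.py <<'E'
import numpy as np
from rig import readout, imaging, job, env
CAM={}
def cam(n):
    if n not in CAM:
        d=imaging.get_image(n); CAM[n]=d
    return CAM[n]
def ray(n,u,v):
    d=cam(n);f=210/np.tan(np.radians(d['fov_y']/2))
    return d['eye'],d['orientation']@np.array([(u-d['cx'])/f,-(v-d['cy'])/f,-1])
def at(n,u,v,z):
    e,r=ray(n,u,v); return e+r*(z-e[2])/r[2]
def proj(n,P):
    d=cam(n);f=210/np.tan(np.radians(d['fov_y']/2))
    c=d['orientation'].T@(np.array(P)-d['eye']); return np.array([d['cx']-f*c[0]/c[2],d['cy']+f*c[1]/c[2]])
def crop(n,u,v,s,x0,y0,z): return at(n,(u+.5)/s-.5+x0,(v+.5)/s-.5+y0,z)
E
python3 - <<'E'
from h import *
np.set_printoptions(precision=4,suppress=True)
def rect(n,pts,s,x0,y0,z):
    P=np.array([crop(n,*p,s,x0,y0,z) for p in pts])
    print(n,P[:,:2].tolist(),"c",P.mean(0)[:2])
    for i in range(4):
        d=P[(i+1)%4]-P[i]; print(np.linalg.norm(d),np.degrees(np.arctan2(d[1],d[0])))
rect("top",[(97,160),(322,70),(463,450),(237,537)],7,270,175,.018)
rect("scene",[(58,272),(190,72+80),(558,357),(355,500)],7,195,190,.018)
rect("top",[(50,57),(313,57),(315,265),(52,268)],5,145,170,.025)
P=lambda *a:crop(*a)[:2]
print("tab top",P("top",318,345,7,270,175,.103-.0),"jaw mov",P("top",197,348,7,270,175,.0315),P("top",375,275,7,270,175,.0315))
print("scene knob top ends z83",P("scene",332,287,7,195,190,.083),P("scene",468,228,7,195,190,.083))
print("top knob top ends z83",P("top",175,193,7,270,175,.083),P("top",318,150,7,270,175,.083))
E
```

```text
top [[0.6221239272306226, -0.05208259815757184], [0.6580885673887056, -0.14763392016605092], [0.497256594243378, -0.20265989618324146], [0.4631559755089865, -0.10698011457930666]] c [ 0.5602 -0.1273]
0.1020955948083386 -69.37412334167611
0.16998465113787128 -161.11247382431077
0.10157496151042829 109.61625045506221
0.16818010281792273 19.051687756304286
scene [[0.5011290863129964, -0.2059553443794109], [0.4580467535258774, -0.1367258728902493], [0.6241241951225495, -0.05286670343029837], [0.6577451696388658, -0.14812528279910692]] c [ 0.5603 -0.1359]
0.08154021781335087 121.8945010152392
0.18604858749748351 26.791043551803302
0.10101765623291004 -70.55980501346468
0.16695183011490897 -159.7334704159301
top [[0.6772330788630038, 0.3216020977141733], [0.6741938776778436, 0.16925187457081012], [0.5530330783651775, 0.1699605155917706], [0.5546295614655271, 0.32171492224133896]] c [0.6148 0.2456]
0.15238053430696596 -91.14282935661821
0.12116287163228155 179.66489428134042
0.15176280405900602 89.39726053799936
0.1226035693102256 -0.052725790781625335
tab top [ 0.5422 -0.1333] jaw mov [ 0.5424 -0.0912] [ 0.571  -0.1659]
scene knob top ends z83 [ 0.6169 -0.1368] [ 0.6097 -0.0814]
top knob top ends z83 [ 0.6038 -0.0803] [ 0.6198 -0.1376]
```

```bash
cat > fit.py <<'E'
from h import *
import cv2
from scipy.optimize import least_squares
np.set_printoptions(precision=4,suppress=True)
def T(p,P):
    c,s=np.cos(p[2]),np.sin(p[2]); P=np.array(P,float)
    return np.array([p[0]+c*P[0]-s*P[1],p[1]+s*P[0]+c*P[1],P[2]])
S=lambda x,y0:(lambda p:(x,y0+p[3],.018))
K=lambda *a:(lambda p:a)
top=[(S(-.052,.086),97,160),(S(.052,.086),322,70),(S(.052,-.086),463,450),(S(-.052,-.086),237,537),
 (K(-.028,.067,.04),195,265),(K(.028,.067,.04),317,205),(K(-.028,.123,.04),155,142)]
sc=[(S(.052,-.086),58,272),(S(-.052,.086),558,357),(S(.052,.086),355,500),(K(.028,.123,.04),400,425),(K(.028,.067,.04),300,348),(K(.030,.102,.083),332,290+0)]
def pix(u,v,s,x0,y0): return np.array([(u+.5)/s-.5+x0,(v+.5)/s-.5+y0])
def res(p):
    r=[proj("top",T(p,g(p)))-pix(u,v,7,270,175) for g,u,v in top]+[proj("scene",T(p,g(p)))-pix(u,v,7,195,190) for g,u,v in sc[:5]]
    return np.ravel(r)
if __name__=="__main__":
    s=least_squares(res,[.52,-.14,np.radians(-70.5),.043],loss='soft_l1',x_scale=[.01,.01,.05,.01]); p=s.x
    print(p,np.degrees(p[2])); print(res(p).reshape(-1,2))
    print("knob",T(p,(0,.095,.068)))
    boxes=[((-.03,.03),(.088,.102),(.049,.083)),((-.052,.052),(p[3]-.086,p[3]+.086),(0,.018)),((-.028,.028),(.067,.123),(.018,.04)),((-.007,.007),(-.013,.013),(.077,.103)),((-.035,.035),(-.0215,.0215),(.031,.031))]
    for n,x0,y0,w,h in(("top",270,175,80,85),("scene",195,190,90,80)):
        im=cv2.resize(cam(n)["img"][y0:y0+h,x0:x0+w],None,fx=7,fy=7,interpolation=cv2.INTER_CUBIC)
        for i,b in enumerate(boxes):
            V=np.array([[x,y,z] for x in b[0] for y in b[1] for z in b[2]])
            Q=[((proj(n,T(p,v))-[x0,y0]+.5)*7-.5).round().astype(int) for v in V]
            for a in range(8):
                for k in(1,2,4):
                    if not a&k: cv2.line(im,tuple(map(int,Q[a])),tuple(map(int,Q[a|k])),[(0,0,255),(255,0,0),(0,255,0),(0,255,255),(255,0,255)][i],1)
        cv2.imwrite(f"pics/o_{n}.png",im)
E
python3 fit.py
```

```text
[ 0.5246 -0.1405 -1.2308  0.0379] -70.51716993917992
[[-0.6793 -0.6535]
 [ 0.1776 -0.2358]
 [ 0.9857  0.1941]
 [ 0.1868  0.4142]
 [ 0.3769 -0.7003]
 [ 1.0606  1.0118]
 [-0.8153 -1.2731]
 [-0.3927 -1.1025]
 [ 0.9462 -0.3305]
 [ 0.1387  0.2853]
 [ 0.276  -0.2527]
 [-0.2981 -0.6018]]
knob [ 0.6142 -0.1088  0.068 ]
```

View pics/o_top.png

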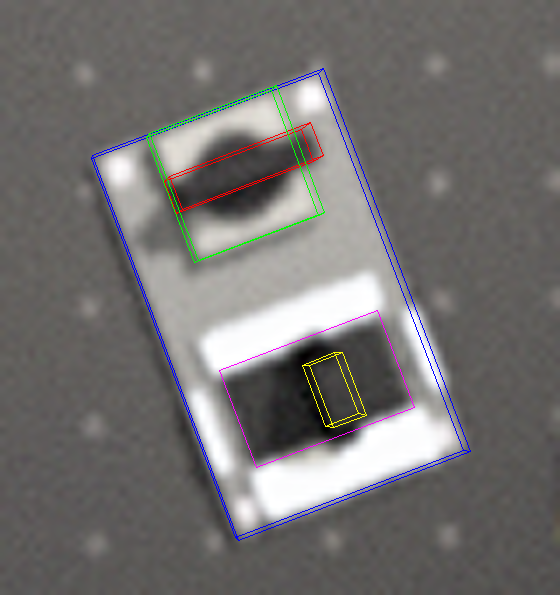

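View pics/o_scene.png

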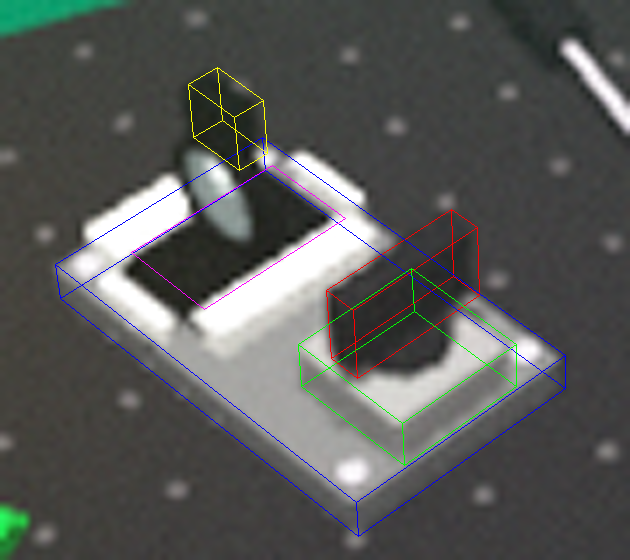

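Request:
move_arm:
  motion:
    - [[-1,-0.78,0],[0,0,0],1]
    - [[-1,-0.78,0],[0,0,0],1]
    - [[-1,-0.78,0],[0,0,0],1]
    - [[-1,-0.78,0],[0,0,0],1]
    - [[-1,-0.78,0],[0,0,0],1]
    - [[-1,-0.78,0],[0,0,0],1]
    - [[-1,-0.78,0],[0,0,0],1]
    - [[-1,-0.78,0],[0,0,0],1]
    - [[-1,-0.78,0],[0,0,0],1]
    - [[-1,-0.78,0],[0,0,0],1]
    - [[-1,-0.78,0],[0,0,0],1]
    - [[-1,-0.78,0],[0,0,0],1]
  squeeze: 100

```text
time_s: 1.3
position: [0.3361, 0.2733, 0.2049]
tool_rot: [[-0.963, 0.271, -0.0], [0.271, 0.963, 0.0], [0.0, 0.0, -1.0]]
ft_force: [0.1, 1.0, 0.4]
grip_width: 0.0855
```

Request:
move_arm:
  motion:
    - [[-1,-0.79,0],[0,0,0],1]
    - [[-1,-0.79,0],[0,0,0],1]
    - [[-1,-0.79,0],[0,0,0],1]
    - [[-1,-0.79,0],[0,0,0],1]
    - [[-1,-0.79,0],[0,0,0],1]
    - [[-1,-0.79,0],[0,0,0],1]
    - [[-1,-0.79,0],[0,0,0],1]
    - [[-1,-0.79,0],[0,0,0],1]
    - [[-1,-0.79,0],[0,0,0],1]
    - [[-1,-0.79,0],[0,0,0],1]
    - [[-1,-0.79,0],[0,0,0],1]
    - [[-1,-0.79,0],[0,0,0],1]

```text
time_s: 2.3
position: [0.5225, 0.0112, 0.2055]
tool_rot: [[-0.962, 0.272, 0.001], [0.272, 0.962, 0.001], [-0.001, 0.001, -1.0]]
ft_force: [-0.0, 0.9, 0.5]
grip_width: 0.0853
```

Request:
move_arm:
  motion:
    - [[-1,-0.79,0],[0,0,0],1]
    - [[-1,-0.79,0],[0,0,0],1]
    - [[-1,-0.79,0],[0,0,0],1]
    - [[-1,-0.79,0],[0,0,0],1]
    - [[-1,-0.79,0],[0,0,0],1]
    - [[0,0,0],[0,0,0.059],1]
    - [[0,0,0],[0,0,0.059],1]
    - [[0,0,0],[0,0,0.059],1]
    - [[0,0,0],[0,0,0.059],1]
    - [[0,0,0],[0,0,0.059],1]
    - [[0,0,0],[0,0,0.059],1]
    - [[0,0,0],[0,0,0.059],1]

```text
time_s: 3.3
position: [0.6023, -0.1044, 0.2018]
tool_rot: [[-0.403, 0.915, -0.003], [0.915, 0.403, 0.002], [0.002, -0.002, -1.0]]
ft_force: [-0.2, -1.2, -0.0]
grip_width: 0.0857
```

Request:
move_arm:
  motion:
    - [[0,0,0],[0,0,0.059],1]
    - [[0,0,0],[0,0,0.059],1]
    - [[0,0,0],[0,0,0.059],1]
    - [[0,0,0],[0,0,0.059],1]
    - [[0,0,0],[0,0,0.059],1]
    - [[0,0,0],[0,0,0.059],1]
    - [[0,0,0],[0,0,0.059],1]
    - [[0,0,0],[0,0,0.059],1]
    - [[0,0,0],[0,0,0.059],1]
    - [[0,0,0],[0,0,0.059],1]
    - [[0,0,0],[0,0,0.059],1]
    - [[0,0,0],[0,0,0.059],1]

```text
time_s: 4.3
position: [0.6017, -0.1042, 0.1999]
tool_rot: [[0.884, 0.467, -0.006], [0.467, -0.885, 0.003], [-0.004, -0.005, -1.0]]
ft_force: [0.7, -0.2, -0.1]
grip_width: 0.0854
```

Request:
move_arm:
  motion:
    - [[0,0,0],[0,0,0.059],1]
    - [[0,0,0],[0,0,0.059],1]
    - [[0,0,0],[0,0,0.059],1]
    - [[0,0,0],[0,0,0.059],1]
    - [[0,0,0],[0,0,0.059],1]
    - [[0,0,0],[0,0,0.059],1]
    - [[0,0,0],[0,0,0.059],1]
    - [[0,0,0],[0,0,0.059],1]
    - [[0,0,0],[0,0,0.059],1]
    - [[0,0,0],[0,0,0.059],1]
    - [[0,0,0],[0,0,0],1]
    - [[0,0,0],[0,0,0],1]

```text
time_s: 5.3
position: [0.6011, -0.104, 0.1981]
tool_rot: [[0.721, -0.693, -0.009], [-0.693, -0.721, 0.004], [-0.01, 0.003, -1.0]]
ft_force: [0.8, -0.0, -0.4]
grip_width: 0.0853
```

```bash
cat > go.py <<'E'
import sys
from h import *
from scipy.spatial.transform import Rotation as Ro
np.set_printoptions(precision=4,suppress=True)
def go(x,y,z,A):
    s=readout.observe();R=s['tool_rot'];a=np.radians(A)
    yt=np.array([np.cos(a),np.sin(a),0]);zt=np.array([0,0,-1.]);G=np.c_[np.cross(yt,zt),yt,zt]
    d=R.T@(np.array([x,y,z])-s['position']);r=Ro.from_matrix(R.T@G).as_rotvec()
    print("shift units",d/.02,"in target frame",G.T@(np.array([x,y,z])-s['position'])/.02,"rot units",r/np.radians(120))
    print("q",s['q'],"A",np.degrees(np.arctan2(R[1,1],R[0,1])),"pos",s['position'],"F",s['ft_force'],"T",s['wrist_torque'],s['time_s'],s['grip_width'])
if __name__=="__main__": go(*map(float,sys.argv[1:]))
E
python3 go.py .613 -.1085 .12 -160.5
```

```text
shift units [ 0.6219 -0.2616  3.8998] in target frame [ 0.411  -0.4832  3.9066] rot units [0.0027 0.0042 0.2217]
q [-20.9337  28.5288  64.4296   0.034   87.6329 112.9573] A -133.8916375676342 pos [ 0.6011 -0.104   0.1981] F [ 0.7993 -0.02   -0.3817] T [ 0.0026 -0.074  -0.014 ] 5.3 0.08530741012757946
```

Request:
move_arm:
  motion:
    - [[0,0,0],[0.001,0.001,0.055],1]
    - [[0,0,0],[0.001,0.001,0.055],1]
    - [[0,0,0],[0,0.001,0.055],1]
    - [[0,0,0],[0,0.001,0.055],1]
    - [[0.2,-0.24,1],[0,0,0],1]
    - [[0.2,-0.24,1],[0,0,0],1]
    - [[0,0,1],[0,0,0],1]
    - [[0,0,0.8],[0,0,0],1]
    - [[0,0,0],[0,0,0],1]

```text
time_s: 6.05
position: [0.614, -0.1087, 0.1204]
tool_rot: [[0.349, -0.937, 0.002], [-0.937, -0.349, -0.002], [0.002, -0.001, -1.0]]
ft_force: [-0.4, -0.2, -0.2]
grip_width: 0.0852
```

```bash
python3 go.py .613 -.1085 .055 -160.5
python3 - <<'E'
from h import *; import cv2
cv2.imwrite("pics/s1.png",cv2.resize(cam("scene")["img"][150:270,180:320],None,fx=5,fy=5,interpolation=cv2.INTER_CUBIC))
cv2.imwrite("pics/t1.png",cv2.resize(cam("top")["img"][170:260,260:360],None,fx=6,fy=6,interpolation=cv2.INTER_CUBIC))
E
```

```text
shift units [-0.0351  0.0493  3.2707] in target frame [-0.0274  0.0453  3.2708] rot units [-0.0007 -0.001   0.0076]
q [-20.8825  32.9499  69.7301  -0.0414  77.1808 138.7141] A -159.58741565396303 pos [ 0.614  -0.1087  0.1204] F [-0.4075 -0.2225 -0.1553] T [-0.0221  0.0011 -0.0359] 6.05 0.08524268022288092
```

View pics/s1.png

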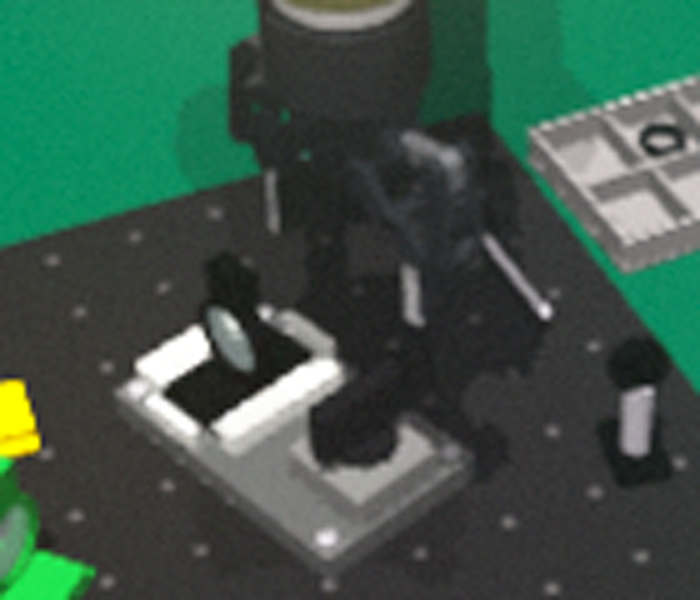

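View pics/t1.png

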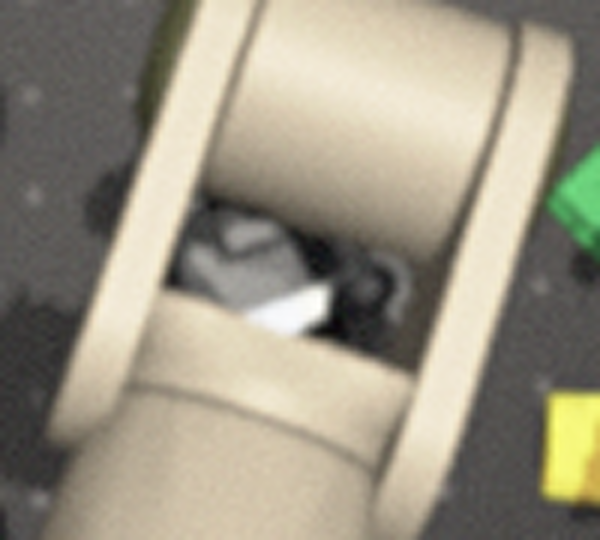

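Request:
move_arm:
  motion:
    - [[-0.03,0.05,0.8],[0,0,0.008],1]
    - [[0,0,0.8],[0,0,0],1]
    - [[0,0,0.8],[0,0,0],1]
    - [[0,0,0.8],[0,0,0],1]
    - [[0,0,0],[0,0,0],1]

```text
time_s: 6.57
position: [0.6191, -0.1107, 0.0665]
tool_rot: [[0.338, -0.941, 0.021], [-0.941, -0.339, -0.009], [0.015, -0.017, -1.0]]
ft_force: [-0.1, -0.2, -1.1]
grip_width: 0.0853
```

```bash
python3 go.py .613 -.1085 .055 -160.5
```

```text
shift units [-0.2141  0.2573  0.5682] in target frame [-0.2041  0.2487  0.5756] rot units [-0.008  -0.0073  0.0024]
q [-20.887   36.0197  73.6707  -0.0447  69.0128 139.3426] A -160.20670847990309 pos [ 0.6191 -0.1107  0.0665] F [-0.0593 -0.1652 -1.0762] T [-0.035  -0.0009 -0.0261] 6.5667 0.08527588911731732
```

Request:
move_arm:
  motion:
    - [[-0.11,0.13,0.2],[-0.004,-0.004,0.002],1]
    - [[-0.1,0.12,0.2],[-0.004,-0.003,0],1]
    - [[0,0,0.17],[0,0,0],1]
    - [[0,0,0],[0,0,0],1]

```text
time_s: 6.9
position: [0.6147, -0.109, 0.0594]
tool_rot: [[0.336, -0.942, 0.005], [-0.942, -0.336, -0.002], [0.004, -0.004, -1.0]]
ft_force: [0.2, 0.4, 0.1]
grip_width: 0.0854
```

```bash
python3 go.py .613 -.1085 .055 -160.5
```

```text
shift units [-0.0552  0.0738  0.2216] in target frame [-0.0541  0.073   0.2221] rot units [-0.0019 -0.0019  0.0013]
q [-20.8959  36.4803  74.0774  -0.0221  69.1238 139.4547] A -160.34236348942488 pos [ 0.6147 -0.109   0.0594] F [0.2379 0.4212 0.1009] T [ 0.0281  0.0333 -0.0047] 6.9 0.08538225894382
```

Close.

Request:
move_arm:
  motion:
    - [[-0.05,0.07,0.2],[-0.002,-0.002,0.001],1]
    - [[0,0,0.05],[0,0,0],-1]
    - [[0,0,0],[0,0,0],-1]
    - [[0,0,0],[0,0,0],-1]
    - [[0,0,0],[0,0,0],-1]
    - [[0,0,0],[0,0,0],-1]
    - [[0,0,0],[0,0,0],-1]
    - [[0,0,0],[0,0,0],-1]
  squeeze: 100

```text
time_s: 7.57
position: [0.6122, -0.1094, 0.0563]
tool_rot: [[0.335, -0.942, -0.002], [-0.942, -0.335, -0.002], [0.001, 0.002, -1.0]]
ft_force: [-3.1, -1.0, 3.4]
grip_width: 0.0076
```

```bash
python3 go.py .613 -.1085 .055 -160.5
```

```text
shift units [-0.0289 -0.0532  0.0657] in target frame [-0.0289 -0.053   0.0659] rot units [ 0.0011 -0.0005  0.0006]
q [-20.9615  36.6385  74.3589  -0.1414  69.0641 139.5189] A -160.4298899234129 pos [ 0.6122 -0.1094  0.0563] F [-3.1123 -1.029   3.424 ] T [-0.0876  0.3544  0.005 ] 7.5667 0.007582083767021031
```

Request:
move_arm:
  motion:
    - [[0,0,0],[0,0,0],-1]
    - [[0,0,0],[0,0,0],-1]

```text
time_s: 7.73
position: [0.6121, -0.1094, 0.0564]
tool_rot: [[0.335, -0.942, -0.002], [-0.942, -0.335, -0.002], [0.001, 0.002, -1.0]]
ft_force: [0.1, -0.6, -0.9]
grip_width: 0.0076
```

```bash
python3 go.py .613 -.1085 .055 -160.5
python3 - <<'E'
from h import *; import cv2
cv2.imwrite("pics/s2.png",cv2.resize(cam("scene")["img"][180:270,190:300],None,fx=7,fy=6,interpolation=cv2.INTER_CUBIC))
E
```

```text
shift units [-0.0267 -0.0572  0.0699] in target frame [-0.0267 -0.057   0.07  ] rot units [ 0.001  -0.0005  0.0005]
q [-20.9677  36.623   74.3752  -0.1313  69.0599 139.5192] A -160.43997138991577 pos [ 0.6121 -0.1094  0.0564] F [ 0.0611 -0.5593 -0.8588] T [ 0.0084 -0.0826 -0.0552] 7.7333 0.007555705273089462
```

View pics/s2.png

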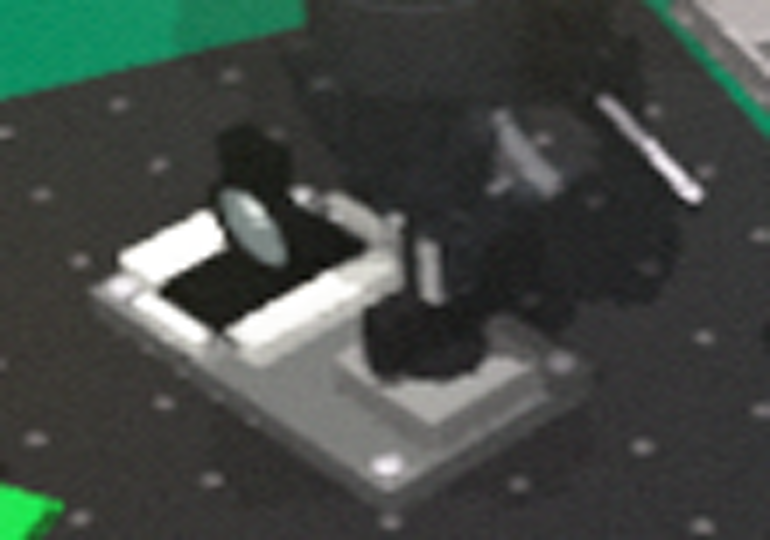

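Request:
move_arm:
  motion:
    - [[0,0,0],[0,0,-0.03],-1]
    - [[0,0,0],[0,0,-0.03],-1]
    - [[0,0,0],[0,0,-0.03],-1]
    - [[0,0,0],[0,0,-0.03],-1]
  squeeze: 110

```text
time_s: 8.12
position: [0.612, -0.1095, 0.0564]
tool_rot: [[0.565, -0.825, -0.002], [-0.825, -0.565, -0.002], [-0.0, 0.003, -1.0]]
ft_force: [-2.0, -3.4, 15.4]
grip_width: 0.0067
```

```bash
python3 go.py .6121 -.1094 .0564 -150
python3 - <<'E'
from h import *; import cv2
cv2.imwrite("pics/s3.png",cv2.resize(cam("scene")["img"][180:270,190:300],None,fx=7,fy=6,interpolation=cv2.INTER_CUBIC))
E
```

```text
shift units [ 0.001  -0.0078  0.0005] in target frame [ 0.0004 -0.0079  0.0005] rot units [ 0.0013 -0.      0.0366]
q [-20.9769  36.6277  74.3635  -0.1387  69.1044 124.6782] A -145.60555939703482 pos [ 0.612  -0.1095  0.0564] F [-1.9855 -3.444  15.3689] T [ 0.5132  0.3339 -0.0585] 8.1167 0.006722282152754481
```

View pics/s3.png

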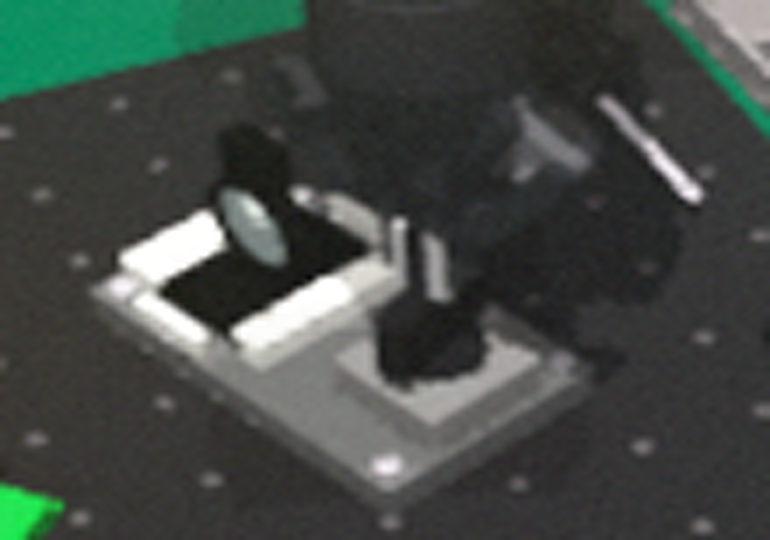

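Request:
move_arm:
  motion:
    - [[0,0,0],[0,0,-0.04],-1]
    - [[0,0,0],[0,0,-0.04],-1]
    - [[0,0,0],[0,0,-0.04],-1]
    - [[0,0,0],[0,0,-0.04],-1]
    - [[0,0,0],[0,0,-0.04],-1]

```text
time_s: 8.58
position: [0.6118, -0.1101, 0.0563]
tool_rot: [[0.863, -0.506, -0.003], [-0.506, -0.863, -0.003], [-0.001, 0.004, -1.0]]
ft_force: [-1.3, -0.6, 1.2]
grip_width: 0.0062
```

```bash
python3 go.py .6121 -.1094 .0564 -23
python3 - <<'E'
from h import *; import cv2
cv2.imwrite("pics/s4.png",cv2.resize(cam("scene")["img"][180:270,190:300],None,fx=7,fy=6,interpolation=cv2.INTER_CUBIC))
E
```

```text
shift units [-0.0073 -0.039  -0.0039] in target frame [ 0.0397 -0.0022 -0.0037] rot units [ 0.0009  0.002  -0.8115]
q [-21.0049  36.6436  74.347   -0.2207  69.1165  99.4529] A -120.37877976338306 pos [ 0.6118 -0.1101  0.0563] F [-1.2832 -0.6188  1.1554] T [-0.1045  0.1795 -0.0236] 8.5833 0.006243069127644581
```

View pics/s4.png

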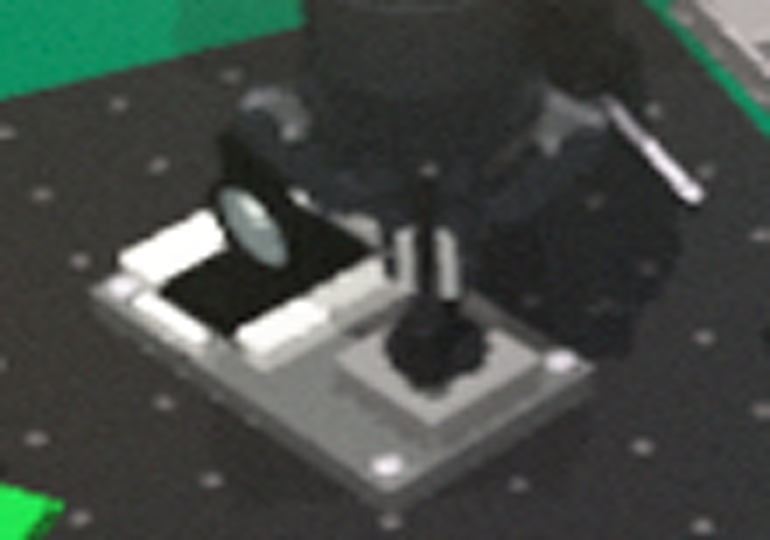

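Request:
move_arm:
  motion:
    - [[0,0,0],[0,0,-0.045],-1]
    - [[0,0,0],[0,0,-0.045],-1]
    - [[0,0,0],[0,0,-0.045],-1]
    - [[0,0,0],[0,0,-0.045],-1]
    - [[0,0,0],[0,0,-0.045],-1]
    - [[0,0,0],[0,0,-0.045],-1]
    - [[0,0,0],[0,0,-0.045],-1]

```text
time_s: 9.22
position: [0.6117, -0.1108, 0.0563]
tool_rot: [[0.989, 0.148, -0.004], [0.148, -0.989, -0.004], [-0.004, 0.003, -1.0]]
ft_force: [-1.0, -0.8, 1.3]
grip_width: 0.0065
```

```bash
python3 go.py .6121 -.1094 .0564 -23
```

```text
shift units [ 0.0311 -0.0638 -0.0045] in target frame [ 0.0707 -0.0068 -0.0042] rot units [ 0.0002  0.0026 -0.4876]
q [-21.0352  36.6555  74.324   -0.2858  69.1528  60.5766] A -81.50944018169709 pos [ 0.6117 -0.1108  0.0563] F [-1.0025 -0.8468  1.3192] T [-0.109   0.227  -0.0457] 9.2167 0.006522327608499567
```

Request:
move_arm:
  motion:
    - [[0,0,0],[0,0,-0.045],-1]
    - [[0,0,0],[0,0,-0.045],-1]
    - [[0,0,0],[0,0,-0.045],-1]
    - [[0,0,0],[0,0,-0.045],-1]
    - [[0,0,0],[0,0,-0.045],-1]
    - [[0,0,0],[0,0,-0.045],-1]
    - [[0,0,0],[0,0,-0.045],-1]
    - [[0,0,0],[0,0,-0.045],-1]
    - [[0,0,0],[0,0,-0.04],-1]
    - [[0,0,0],[0,0,-0.03],-1]

```text
time_s: 10.05
position: [0.6121, -0.1115, 0.0563]
tool_rot: [[0.477, 0.879, -0.003], [0.879, -0.477, -0.005], [-0.006, -0.001, -1.0]]
ft_force: [-1.0, 0.0, 0.3]
grip_width: 0.0064
```

```bash
python3 go.py .6121 -.1094 .0564 -23;  python3 - <<'E'
from h import *; import cv2
cv2.imwrite("pics/s5.png",cv2.resize(cam("scene")["img"][180:270,190:300],None,fx=7,fy=6,interpolation=cv2.INTER_CUBIC))
E
```

```text
shift units [ 0.0908 -0.049  -0.0037] in target frame [ 0.095  -0.0401 -0.0032] rot units [-0.0005  0.0028 -0.0456]
q [-21.0552  36.6861  74.256   -0.3501  69.1429   7.5431] A -28.473585789904025 pos [ 0.6121 -0.1115  0.0563] F [-0.9743  0.0249  0.341 ] T [-0.057   0.1768 -0.0527] 10.05 0.006353937953324614
```

View pics/s5.png

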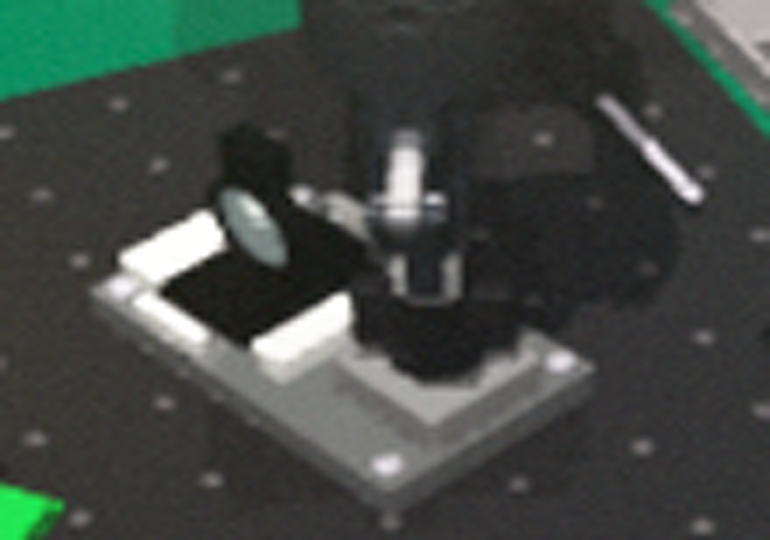

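Request:
move_arm:
  motion:
    - [[0,0,0],[0,0,-0.03],-1]
    - [[0,0,0],[0,0,-0.03],-1]
    - [[0,0,0],[0,0,-0.02],-1]
    - [[0,0,0],[0,0,-0.01],-1]

```text
time_s: 10.43
position: [0.6122, -0.1115, 0.0563]
tool_rot: [[0.307, 0.952, -0.003], [0.952, -0.307, -0.004], [-0.005, -0.002, -1.0]]
ft_force: [-2.3, -1.0, 1.1]
grip_width: 0.0065
```

```bash
python3 go.py .6121 -.1094 .0564 -23
```

```text
shift units [ 0.0997 -0.0368 -0.0056] in target frame [ 0.096  -0.0455 -0.0052] rot units [-0.0008  0.0026  0.0427]
q [-21.0662  36.6974  74.24    -0.3297  69.1513  -3.0685] A -17.880415129672883 pos [ 0.6122 -0.1115  0.0563] F [-2.2578 -0.9943  1.0748] T [-0.083   0.2274 -0.6082] 10.4333 0.006516596442684606
```

Request:
move_arm:
  motion:
    - [[0,0,0],[0,0,0.01],-1]
    - [[0,0,0],[0,0,0],1]
    - [[0,0,0],[0,0,0],1]
    - [[0,0,0],[0,0,0],1]
    - [[0,0,0],[0,0,0],1]
    - [[0,0,0],[0,0,0],1]
    - [[0,0,-0.6],[0,0,0],1]
    - [[0,0,-1],[0,0,0],1]
    - [[0,0,-1],[0,0,0],1]
    - [[0,0,-1],[0,0,0],1]
    - [[0,0,-1],[0,0,0],1]
    - [[0,0,-0.8],[0,0,0],1]

```text
time_s: 11.43
position: [0.6113, -0.1099, 0.1643]
tool_rot: [[0.338, 0.941, -0.011], [0.941, -0.338, -0.001], [-0.005, -0.01, -1.0]]
ft_force: [-0.5, -0.2, 0.8]
grip_width: 0.0856
```

```bash
python3 go.py .5246 -.1405 .15 -70.5;  python3 - <<'E'
from h import *; import cv2
cv2.imwrite("pics/s6.png",cv2.resize(cam("scene")["img"][180:270,190:300],None,fx=7,fy=6,interpolation=cv2.INTER_CUBIC))
E
```

```text
shift units [-2.9009 -3.5568  0.7622] in target frame [-4.5975 -0.0056  0.7138] rot units [-0.0034  0.0041  0.4229]
q [-20.9684  30.9932  65.7293  -0.2796  83.8325  -1.1909] A -19.747482110357893 pos [ 0.6113 -0.1099  0.1643] F [-0.4764 -0.1663  0.7911] T [ 0.0484 -0.0216 -0.0121] 11.4333 0.08558747929841665
```

View pics/s6.png

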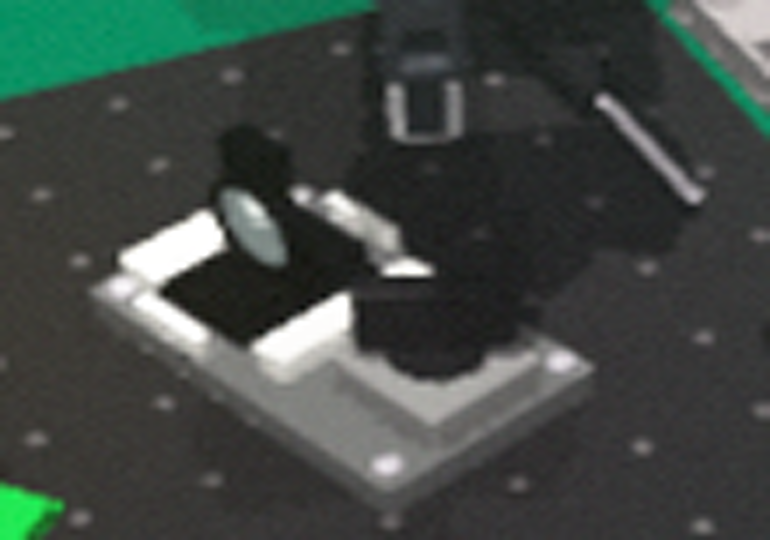

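Request:
move_arm:
  motion:
    - [[0,0,0],[0,0,0.053],1]
    - [[0,0,0],[0,0,0.053],1]
    - [[0,0,0],[0,0,0.053],1]
    - [[0,0,0],[0,0,0.053],1]
    - [[0,0,0],[0,0,0.053],1]
    - [[0,0,0],[0,0,0.053],1]
    - [[0,0,0],[0,0,0.053],1]
    - [[0,0,0],[-0.003,0.004,0.052],1]
    - [[-0.9,0,0],[0,0,0],1]
    - [[-0.9,0,0],[0,0,0],1]
    - [[-0.9,0,0],[0,0,0],1]
    - [[-0.9,0,0],[0,0,0],1]

```text
time_s: 12.48
position: [0.5439, -0.1304, 0.1647]
tool_rot: [[0.957, 0.291, 0.009], [0.291, -0.957, -0.007], [0.007, 0.009, -1.0]]
ft_force: [0.4, -1.4, -0.6]
grip_width: 0.0852
```

```bash
python3 go.py .5229 -.1422 .12 -70.5
```

```text
shift units [-1.1887  0.2384  2.2307] in target frame [-1.1843  0.2057  2.2362] rot units [ 0.0045 -0.0031 -0.0216]
q [-25.545   24.3127  77.3805  -0.1339  77.6689  47.5702] A -73.08915167459816 pos [ 0.5439 -0.1304  0.1647] F [ 0.4324 -1.4314 -0.5611] T [-0.024   0.0378 -0.0251] 12.4833 0.08515410378672494
```

Request:
move_arm:
  motion:
    - [[-0.6,0.1,0],[0.002,-0.002,-0.02],1]
    - [[-0.58,0.1,0],[0.002,-0.001,0],1]
    - [[0,0,0.6],[0,0,0],1]
    - [[0,0,0.6],[0,0,0],1]
    - [[0,0,0],[0,0,0],1]

```text
time_s: 12.9
position: [0.5183, -0.1431, 0.1399]
tool_rot: [[0.945, 0.327, 0.0], [0.327, -0.945, -0.001], [0.0, 0.001, -1.0]]
ft_force: [0.8, -0.4, -0.3]
grip_width: 0.0857
```

```bash
python3 go.py .5229 -.1422 .12 -70.5;  python3 - <<'E'
from h import *; import cv2
cv2.imwrite("pics/s7.png",cv2.resize(cam("scene")["img"][170:260,180:290],None,fx=7,fy=6,interpolation=cv2.INTER_CUBIC))
E
```

```text
shift units [0.2316 0.0292 0.9954] in target frame [0.2314 0.0321 0.9954] rot units [ 0.0006 -0.     -0.0037]
q [-28.0362  23.8815  82.6219  -0.0454  73.4466  42.9174] A -70.94070631237643 pos [ 0.5183 -0.1431  0.1399] F [ 0.7724 -0.4269 -0.2613] T [ 0.0012  0.0058 -0.0518] 12.9 0.08572111358846793
```

View pics/s7.png

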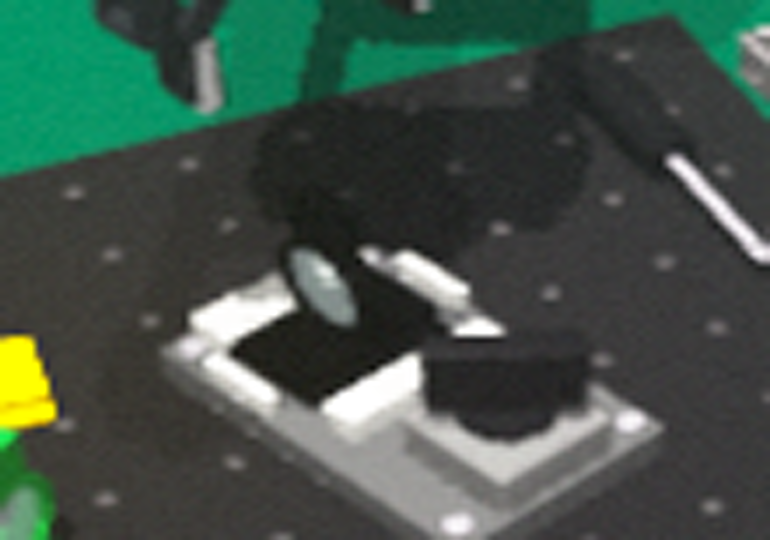

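Request:
move_arm:
  motion:
    - [[0.2,0.03,0.5],[0,0,-0.003],1]
    - [[0,0,0.5],[0,0,0],1]
    - [[0,0,0.5],[0,0,0],1]
    - [[0,0,0.5],[0,0,0],1]
    - [[0,0,0.4],[0,0,0],1]
    - [[0,0,0.3],[0,0,0],1]
    - [[0,0,0],[0,0,0],1]

```text
time_s: 13.53
position: [0.5252, -0.1426, 0.0828]
tool_rot: [[0.943, 0.333, 0.004], [0.333, -0.943, -0.003], [0.003, 0.004, -1.0]]
ft_force: [0.8, 0.1, -0.1]
grip_width: 0.0854
```

```bash
python3 go.py .5229 -.1422 .0715 -70.5
```

```text
shift units [-0.1016 -0.0605  0.5666] in target frame [-0.0997 -0.0583  0.5671] rot units [ 0.0019 -0.0015 -0.0005]
q [-27.6493  28.0651  86.2496  -0.0305  65.3969  42.9284] A -70.56541351112568 pos [ 0.5252 -0.1426  0.0828] F [ 0.7507  0.1429 -0.0758] T [0.0094 0.0099 0.0245] 13.5333 0.08535627589663913
```

Request:
move_arm:
  motion:
    - [[-0.1,-0.06,0.3],[0.002,-0.001,0],1]
    - [[0,0,0.27],[0,0,0],1]
    - [[0,0,0],[0,0,0],1]

```text
time_s: 13.78
position: [0.5231, -0.1422, 0.0706]
tool_rot: [[0.943, 0.333, 0.001], [0.333, -0.943, 0.0], [0.001, -0.0, -1.0]]
ft_force: [0.1, -0.7, -0.2]
grip_width: 0.0856
```

```bash
python3 go.py .5229 -.1422 .0715 -70.5;python3 - <<'E'
from h import *; import cv2
cv2.imwrite("pics/s8.png",cv2.resize(cam("scene")["img"][170:260,180:290],None,fx=7,fy=6,interpolation=cv2.INTER_CUBIC))
E
```

```text
shift units [-0.0096 -0.0027 -0.0472] in target frame [-0.0097 -0.0027 -0.0472] rot units [-0.     -0.0006 -0.0005]
q [-27.7551  28.8706  87.2637   0.0626  63.8181  42.7741] A -70.55677427650056 pos [ 0.5231 -0.1422  0.0706] F [ 0.08   -0.669  -0.2264] T [-0.0779 -0.0011  0.0266] 13.7833 0.08555408082432646
```

View pics/s8.png

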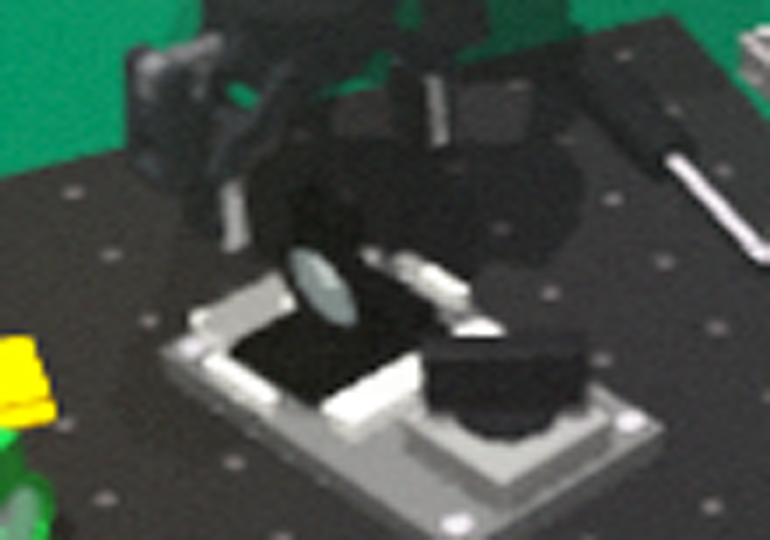

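Request:
move_arm:
  motion:
    - [[0,0,0],[0,0,0],-1]
    - [[0,0,0],[0,0,0],-1]
    - [[0,0,0],[0,0,0],-1]
    - [[0,0,0],[0,0,0],-1]
    - [[0,0,0],[0,0,0],-1]
    - [[0,0,0],[0,0,0],-1]
    - [[0,0,0],[0,0,0],-1]
    - [[0,0,0],[0,0,0],-1]
  squeeze: 55

```text
time_s: 14.5
position: [0.5241, -0.1429, 0.0726]
tool_rot: [[0.943, 0.333, 0.005], [0.333, -0.943, -0.002], [0.004, 0.003, -1.0]]
ft_force: [-0.1, -0.4, -1.9]
grip_width: 0.0117
```

```bash
python3 go.py .5229 -.1422 .0715 -70.5;python3 - <<'E'
from h import *; import cv2
cv2.imwrite("pics/s9.png",cv2.resize(cam("scene")["img"][170:260,180:290],None,fx=7,fy=6,interpolation=cv2.INTER_CUBIC))
E
```

```text
shift units [-0.0471 -0.0535  0.0532] in target frame [-0.0469 -0.0534  0.0535] rot units [ 0.0015 -0.0019 -0.0005]
q [-27.7614  28.727   87.1185   0.0437  63.8692  42.7754] A -70.55623291396469 pos [ 0.5241 -0.1429  0.0726] F [-0.1454 -0.4236 -1.8664] T [-0.0022 -0.0307  0.0094] 14.5 0.011703327068535874
```

View pics/s9.png

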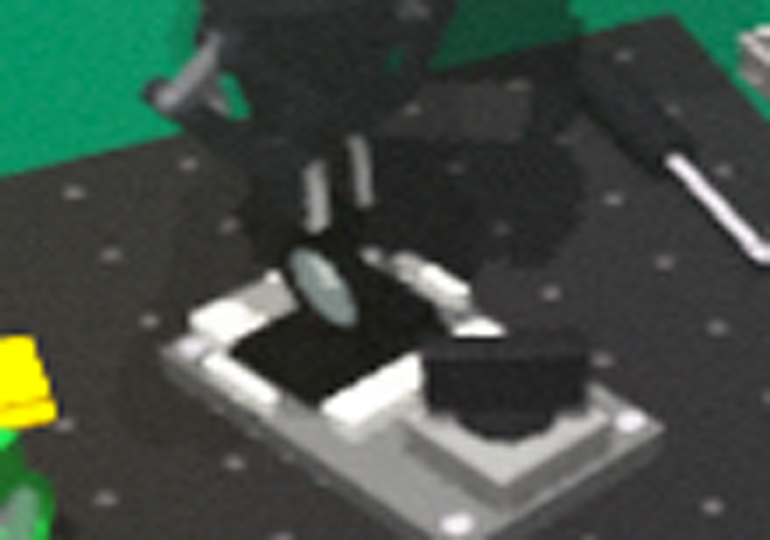

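Request:
move_arm:
  motion:
    - [[0.12,0,0],[0,0,0],-1]
    - [[0.12,0,0],[0,0,0],-1]
    - [[0.12,0,0],[0,0,0],-1]
    - [[0,0,0],[0,0,0],-1]

```text
time_s: 14.88
position: [0.5259, -0.1423, 0.073]
tool_rot: [[0.943, 0.334, -0.009], [0.334, -0.943, -0.005], [-0.01, 0.002, -1.0]]
ft_force: [0.6, -0.4, -1.7]
grip_width: 0.0117
```

```bash
python3 go.py .5307 -.1406 .0726 -70.5
```

```text
shift units [0.2567 0.0019 0.0197] in target frame [0.2565 0.0019 0.0223] rot units [0.0009 0.0048 0.    ]
q [-27.33    29.1061  86.2793  -0.552   64.9308  43.4018] A -70.49591275231656 pos [ 0.5259 -0.1423  0.073 ] F [ 0.5893 -0.4021 -1.6961] T [ 0.0501 -0.2161 -0.0264] 14.8833 0.011668918737189941
```

Request:
move_arm:
  motion:
    - [[0.2,0,0],[0,0.003,0],-1]
    - [[0.2,0,0],[0,0.003,0],-1]
    - [[0,0,0],[0,0,0],-1]

```text
time_s: 15.13
position: [0.5272, -0.1419, 0.0731]
tool_rot: [[0.942, 0.335, -0.013], [0.335, -0.942, -0.005], [-0.014, 0.0, -1.0]]
ft_force: [-0.5, 0.6, -3.0]
grip_width: 0.0116
```

```bash
python3 go.py .5307 -.1406 .0726 -70.5
```

```text
shift units [ 0.1893 -0.0022  0.0238] in target frame [ 0.189  -0.0024  0.0264] rot units [0.0001 0.0067 0.0005]
q [-27.1793  29.2962  85.8923  -0.6568  65.3511  43.5328] A -70.43520592047759 pos [ 0.5272 -0.1419  0.0731] F [-0.4593  0.5794 -2.9563] T [ 0.0397 -0.1011 -0.0067] 15.1333 0.011606101908565272
```

Run:
```python
from h import *; import cv2
cv2.imwrite("pics/s10.png",cv2.resize(cam("scene")["img"][170:260,180:290],None,fx=7,fy=6,interpolation=cv2.INTER_CUBIC))
cv2.imwrite("pics/t10.png",cv2.resize(cam("top")["img"][170:260,260:360],None,fx=6,fy=6,interpolation=cv2.INTER_CUBIC))
print(readout.observe()['joint_efforts'],readout.observe()['ft_force'])
```

```text
[ 4.63596722e-01 -4.68287551e+01 -1.86931515e+01  2.43830485e-01
 -1.39699141e-01  1.44565417e-02] [-1.80592304 -1.24602622  1.76306419]
```

View pics/s10.png

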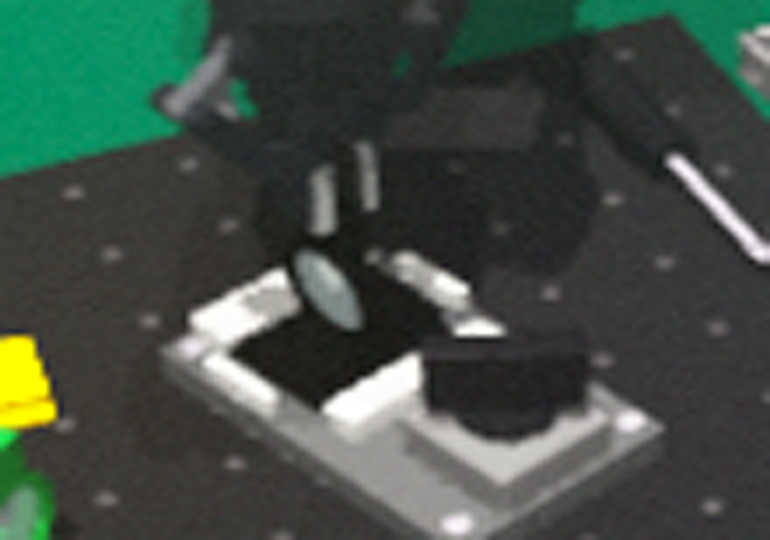

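View pics/t10.png

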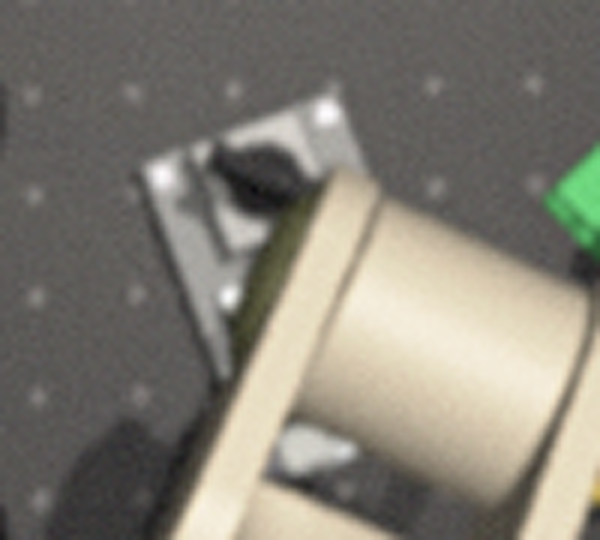

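Request:
move_arm:
  motion:
    - [[0.3,0,0.03],[0,0.006,0],-1]
    - [[0.3,0,0.02],[0,0.006,0],-1]

```text
time_s: 15.4
position: [0.54, -0.1377, 0.074]
tool_rot: [[0.942, 0.335, 0.015], [0.335, -0.942, 0.003], [0.015, 0.002, -1.0]]
ft_force: [0.8, 0.0, -2.6]
grip_width: 0.0121
```

```bash
python3 go.py .5307 -.1406 .0726 -70.5
```

```text
shift units [-0.487  -0.0176  0.0604] in target frame [-0.486  -0.017   0.0679] rot units [ 0.001  -0.0073  0.0004]
q [-26.7648  29.589   85.146    0.6146  64.5777  43.4214] A -70.44768734475547 pos [ 0.54   -0.1377  0.074 ] F [ 0.8484  0.0249 -2.5771] T [ 0.0187 -0.1947  0.0465] 15.4 0.012100894657862252
```

Run:
```python
from h import *; import cv2
cv2.imwrite("pics/s11.png",cv2.resize(cam("scene")["img"][170:260,180:290],None,fx=7,fy=6,interpolation=cv2.INTER_CUBIC))
```

```text
(no output)
```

View pics/s11.png

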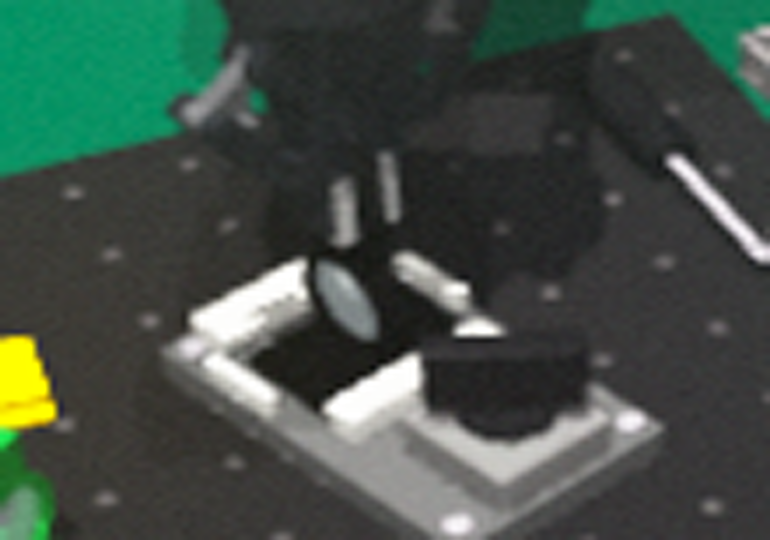

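Run:
```python
from h import *
a=np.array([.524,-.142,.05]);d=np.array([.943,.333,0])
print((proj("scene",a+d*.01)-proj("scene",a))*[7,6], "per 10mm, crop px")
```

```text
[17.28135367 10.9892037 ] per 10mm, crop px
```

Request:
move_arm:
  motion:
    - [[-0.2,0,0.02],[0,-0.003,0],-1]
    - [[-0.15,0,0.01],[0,-0.003,0],-1]
    - [[0,0,0],[0,0,0],-1]
  squeeze: 70

```text
time_s: 15.75
position: [0.5352, -0.1393, 0.0726]
tool_rot: [[0.942, 0.335, 0.007], [0.335, -0.942, -0.0], [0.006, 0.003, -1.0]]
ft_force: [1.9, 1.1, 1.6]
grip_width: 0.011
```

```bash
python3 go.py .534 -.1394 .0736 -70.5
python3 - <<'E'
from h import *; import cv2
cv2.imwrite("pics/s12.png",cv2.resize(cam("scene")["img"][170:260,180:290],None,fx=7,fy=6,interpolation=cv2.INTER_CUBIC))
E
```

```text
shift units [-0.0568 -0.0166 -0.05  ] in target frame [-0.0572 -0.0167 -0.0496] rot units [ 0.0012 -0.0029  0.0007]
q [-26.94    29.5028  85.5911   0.1702  64.5565  43.404 ] A -70.4171405657287 pos [ 0.5352 -0.1393  0.0726] F [1.8873 1.0655 1.6315] T [ 0.3755 -0.4952  0.0258] 15.75 0.010981193886974588
```

View pics/s12.png

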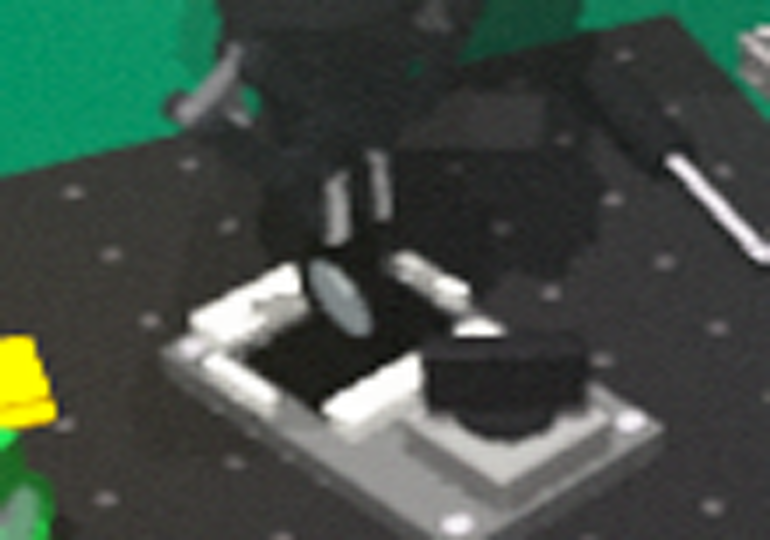

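Request:
move_arm:
  motion:
    - [[-0.1,0,-0.02],[0,-0.002,0],-1]
    - [[-0.08,0,0],[0,-0.001,0],-1]
    - [[0,0,0],[0,0,0],-1]

```text
time_s: 16.05
position: [0.5316, -0.1406, 0.073]
tool_rot: [[0.942, 0.335, 0.0], [0.335, -0.942, -0.003], [-0.001, 0.003, -1.0]]
ft_force: [1.2, 0.8, -0.1]
grip_width: 0.0109
```

```bash
python3 go.py .531 -.1404 .073 -70.5
python3 - <<'E'
from h import *; import cv2
cv2.imwrite("pics/s13.png",cv2.resize(cam("scene")["img"][185:255,195:275],None,fx=10,fy=8,interpolation=cv2.INTER_CUBIC))
E
```

```text
shift units [-0.0254 -0.0183 -0.0025] in target frame [-0.0254 -0.0183 -0.0025] rot units [0.0012 0.0003 0.0007]
q [-27.0839  29.3455  85.8273  -0.1398  64.743   43.386 ] A -70.41037006444407 pos [ 0.5316 -0.1406  0.073 ] F [ 1.2488  0.8368 -0.1362] T [ 0.2051 -0.4546 -0.0235] 16.05 0.010858305264796943
```

View pics/s13.png

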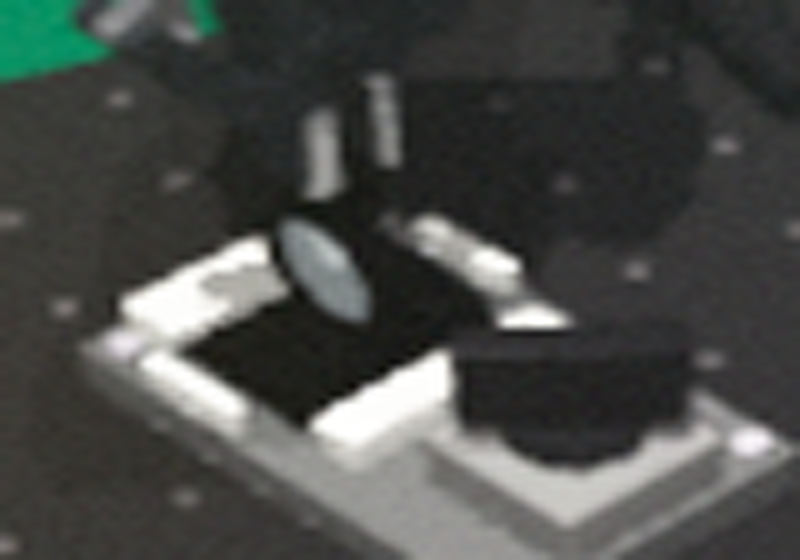

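Request:
move_arm:
  motion:
    - [[0.06,0,-0.1],[0,0,0],-1]
    - [[0,0,-0.15],[0,0,0],-1]
    - [[0,0,-0.15],[0,0,0],-1]

```text
time_s: 16.35
position: [0.5315, -0.1397, 0.0799]
tool_rot: [[0.942, 0.335, -0.004], [0.335, -0.942, -0.001], [-0.004, -0.001, -1.0]]
ft_force: [1.1, 0.4, -3.8]
grip_width: 0.0108
```

```bash
python3 go.py .5316 -.1404 .073 -70.5
python3 - <<'E'
from h import *; import cv2
cv2.imwrite("pics/s14.png",cv2.resize(cam("scene")["img"][185:255,195:275],None,fx=10,fy=8,interpolation=cv2.INTER_CUBIC))
E
```

```text
shift units [-0.004   0.0357  0.3444] in target frame [-0.0054  0.0356  0.3444] rot units [-0.0003  0.002   0.0008]
q [-26.9933  28.9315  85.193   -0.1664  66.0621  43.4805] A -70.40616781967765 pos [ 0.5315 -0.1397  0.0799] F [ 1.0782  0.4155 -3.8493] T [ 0.1895 -0.3358  0.0815] 16.35 0.010809286821412313
```

View pics/s14.png

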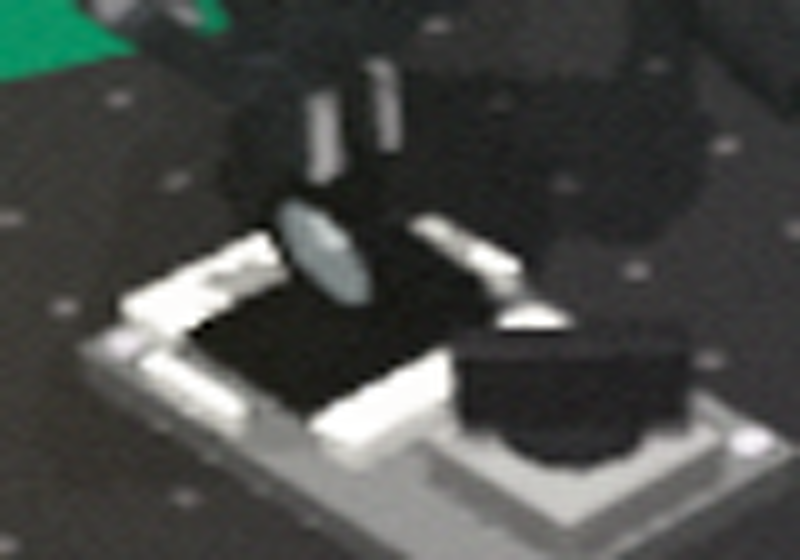

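Request:
move_arm:
  motion:
    - [[0,0,-0.25],[0,0,0],-1]
    - [[0,0,-0.3],[0,0,0],-1]
    - [[0,0,-0.4],[0,0,0],-1]
    - [[0,0,-0.6],[0,0,0],-1]
    - [[0,0,-0.8],[0,0,0],-1]
    - [[0,0,-0.8],[0,0,0],-1]
    - [[0,0,-0.8],[0,0,0],-1]
    - [[0,0,0],[0,0,0],-1]

```text
time_s: 17.07
position: [0.5303, -0.1397, 0.1665]
tool_rot: [[0.942, 0.335, -0.007], [0.335, -0.942, -0.002], [-0.007, -0.001, -1.0]]
ft_force: [0.3, 0.4, -1.9]
grip_width: 0.011
```

```bash
python3 go.py .6148 .2456 .18 -70.5
python3 - <<'E'
from h import *; import cv2
cv2.imwrite("pics/s15.png",cv2.resize(cam("scene")["img"][150:270,180:320],None,fx=5,fy=5,interpolation=cv2.INTER_CUBIC))
E
```

```text
shift units [ 10.4351 -16.7353  -0.7375] in target frame [ 10.4143 -16.751   -0.6735] rot units [-0.0003  0.0034  0.0007]
q [-26.9896  23.6281  78.2059  -0.279   78.4777  43.4783] A -70.41156217080932 pos [ 0.5303 -0.1397  0.1665] F [ 0.3253  0.3641 -1.9122] T [-0.0306 -0.0754 -0.0034] 17.0667 0.011024984853074536
```

View pics/s15.png

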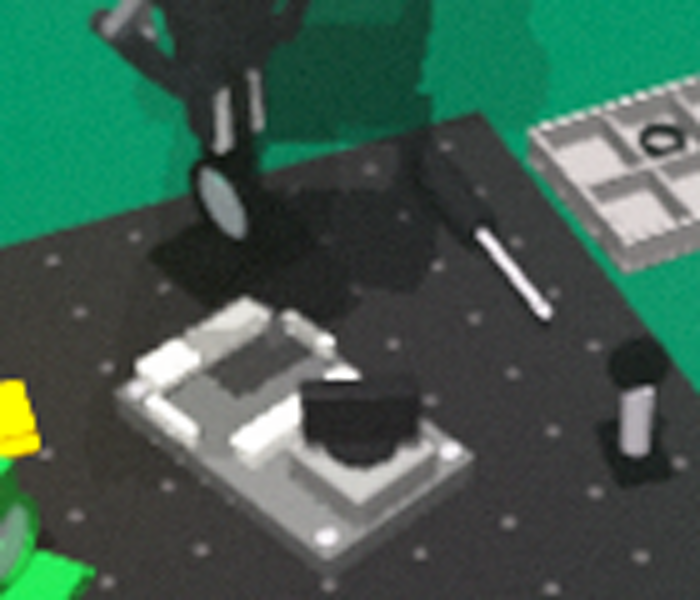

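Request:
move_arm:
  motion:
    - [[0,0,-0.8],[0,0.003,0],-1]
    - [[0.2,-0.3,-0.4],[0,0,0],-1]
    - [[0.4,-0.64,0],[0,0,0],-1]
    - [[0.5,-0.8,0],[0,0,0],-1]
    - [[0.5,-0.8,0],[0,0,0],-1]
    - [[0.5,-0.8,0],[0,0,0],-1]
    - [[0.5,-0.8,0],[0,0,0],-1]
    - [[0.5,-0.8,0],[0,0,0],-1]
    - [[0.5,-0.8,0],[0,0,0],-1]
    - [[0.5,-0.8,0],[0,0,0],-1]
    - [[0.5,-0.8,0],[0,0,0],-1]
    - [[0.5,-0.8,0],[0,0,0],-1]

```text
time_s: 18.12
position: [0.568, 0.0587, 0.1796]
tool_rot: [[0.944, 0.329, -0.022], [0.329, -0.944, 0.005], [-0.019, -0.012, -1.0]]
ft_force: [0.5, 0.3, -2.2]
grip_width: 0.0111
```

```bash
python3 go.py .613 .244 .19 -70.5
```

```text
shift units [ 5.1637 -8.0145 -0.5234] in target frame [ 5.2118 -7.9836 -0.519 ] rot units [-0.0058  0.0093 -0.0023]
q [-6.0487 25.6531 72.5179  0.1472 83.1305 64.704 ] A -70.77868612471852 pos [0.568  0.0587 0.1796] F [ 0.5374  0.2623 -2.1838] T [-0.0302 -0.1028 -0.012 ] 18.1167 0.01113666900925278
```

Request:
move_arm:
  motion:
    - [[0.5,-0.8,-0.1],[-0.001,0.002,0],-1]
    - [[0.5,-0.8,-0.1],[-0.001,0.002,0],-1]
    - [[0.5,-0.8,-0.1],[-0.001,0.002,0],-1]
    - [[0.5,-0.8,0],[-0.001,0.002,0],-1]
    - [[0.5,-0.8,0],[-0.001,0.001,0],-1]
    - [[0.5,-0.8,0],[0,0,0],-1]
    - [[0.5,-0.8,0],[0,0,0],-1]
    - [[0.5,-0.8,0],[0,0,0],-1]
    - [[0.4,-0.6,0],[0,0,0],-1]
    - [[0.2,-0.3,0],[0,0,0],-1]
    - [[0,0,0],[0,0,0],-1]

```text
time_s: 19.03
position: [0.6011, 0.2446, 0.1725]
tool_rot: [[0.942, 0.334, -0.023], [0.334, -0.942, -0.001], [-0.022, -0.007, -1.0]]
ft_force: [-0.4, -0.6, -2.9]
grip_width: 0.0108
```

```bash
python3 go.py .613 .244 .12 -70.5
```

```text
shift units [0.6056 0.2467 2.6092] in target frame [0.5486 0.2287 2.6234] rot units [-0.0032  0.0104  0.0004]
q [11.6226 33.8766 59.0419  0.2079 88.3758 82.0721] A -70.4618826613912 pos [0.6011 0.2446 0.1725] F [-0.3917 -0.5685 -2.9422] T [-0.0424 -0.0412 -0.0107] 19.0333 0.010786251400876053
```

Request:
move_arm:
  motion:
    - [[0.3,0.12,0.6],[-0.002,0.005,0],-1]
    - [[0.3,0.12,0.6],[-0.002,0.005,0],-1]
    - [[0,0,0.7],[0,0.001,0],-1]
    - [[0,0,0.6],[0,0,0],-1]
    - [[0,0,0.5],[0,0,0],-1]
    - [[0,0,0.5],[0,0,0],-1]
    - [[0,0,0],[0,0,0],-1]

```text
time_s: 19.62
position: [0.6121, 0.2407, 0.0964]
tool_rot: [[0.943, 0.333, -0.002], [0.333, -0.943, -0.004], [-0.003, 0.003, -1.0]]
ft_force: [-0.8, 0.1, -3.2]
grip_width: 0.0111
```

```bash
python3 go.py .613 .244 .059 -70.5
python3 - <<'E'
from h import *; import cv2
cv2.imwrite("pics/s16.png",cv2.resize(cam("scene")["img"][130:250,290:430],None,fx=5,fy=5,interpolation=cv2.INTER_CUBIC))
E
```

```text
shift units [ 0.1045 -0.1463  1.8684] in target frame [ 0.0987 -0.14    1.8692] rot units [ 0.0016  0.0015 -0.0004]
q [11.2713 37.6103 64.8563 -0.2223 77.6882 81.8685] A -70.54925923812098 pos [0.6121 0.2407 0.0964] F [-0.84    0.0835 -3.1711] T [-0.0225  0.0455  0.0289] 19.6167 0.01114444095428468
```

View pics/s16.png

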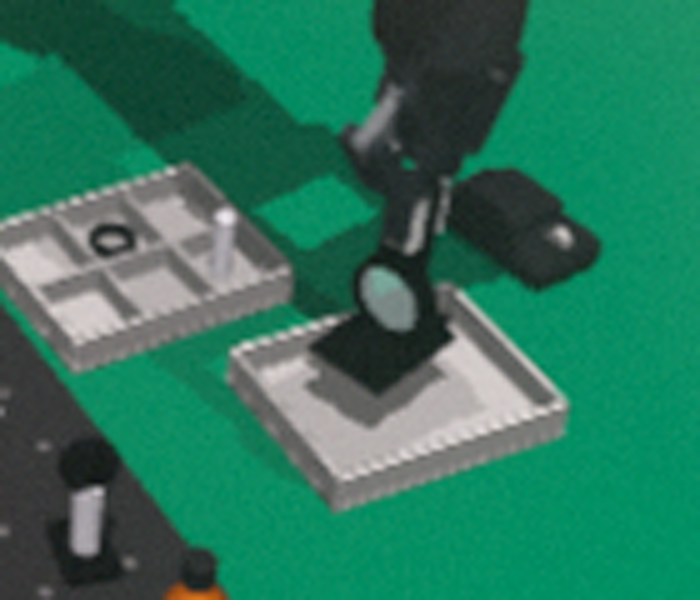

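Request:
move_arm:
  motion:
    - [[0.1,-0.14,0.5],[0.001,0.001,0],-1]
    - [[0,0,0.5],[0,0,0],-1]
    - [[0,0,0.4],[0,0,0],-1]
    - [[0,0,0.15],[0,0,0],-1]
    - [[0,0,0],[0,0,0],-1]

```text
time_s: 20.08
position: [0.6146, 0.2444, 0.0652]
tool_rot: [[0.943, 0.333, 0.004], [0.333, -0.943, -0.0], [0.004, 0.002, -1.0]]
ft_force: [-0.2, -0.8, -2.8]
grip_width: 0.0107
```

```bash
python3 go.py .613 .244 .059 -70.5
python3 - <<'E'
from h import *; import cv2
cv2.imwrite("pics/s17.png",cv2.resize(cam("scene")["img"][150:240,320:420],None,fx=7,fy=6,interpolation=cv2.INTER_CUBIC))
E
```

```text
shift units [-0.0826 -0.007   0.312 ] in target frame [-0.0814 -0.0066  0.3123] rot units [ 0.0009 -0.0019 -0.0005]
q [11.4855 39.4765 66.6779 -0.0737 73.6065 82.0676] A -70.5616481336928 pos [0.6146 0.2444 0.0652] F [-0.2111 -0.8486 -2.8024] T [-0.0071  0.0452 -0.0266] 20.0833 0.010722761031579266
```

View pics/s17.png

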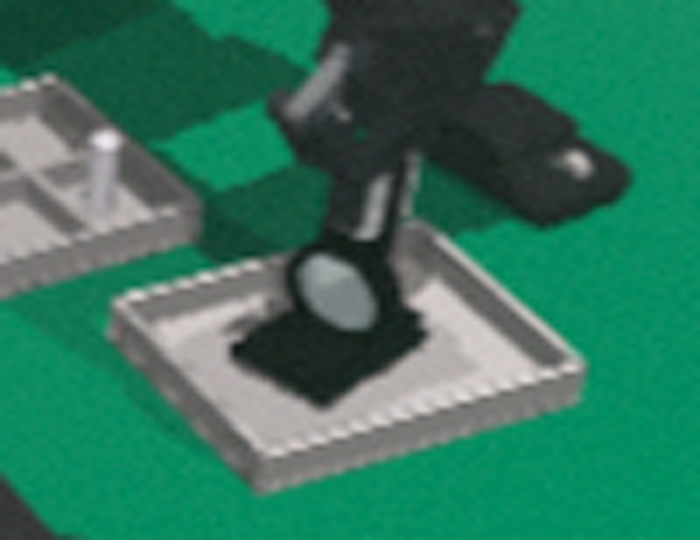

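Near the floor, still carrying weight (-2.8 N). Lower in small steps, feeling for contact.

Request:
move_arm:
  motion:
    - [[-0.02,0,0.1],[0,-0.001,0],-1]
    - [[0,0,0.08],[0,0,0],-1]
    - [[0,0,0.06],[0,0,0],-1]
    - [[0,0,0],[0,0,0],-1]

```text
time_s: 20.47
position: [0.6148, 0.2444, 0.0613]
tool_rot: [[0.943, 0.333, 0.004], [0.333, -0.943, -0.001], [0.004, 0.002, -1.0]]
ft_force: [0.3, 0.6, -3.4]
grip_width: 0.011
```

```bash
python3 go.py .613 .244 .059 -70.5
```

```text
shift units [-0.0946 -0.011   0.1164] in target frame [-0.0941 -0.0108  0.1168] rot units [ 0.001  -0.0018 -0.0005]
q [11.4888 39.7301 66.8707 -0.0923 73.1642 82.0736] A -70.55847345914432 pos [0.6148 0.2444 0.0613] F [ 0.3378  0.566  -3.4202] T [-0.0192  0.0448 -0.0139] 20.4667 0.010956239511361127
```

Request:
move_arm:
  motion:
    - [[0,0,0.07],[0,0,0],-1]
    - [[0,0,0.06],[0,0,0],-1]
    - [[0,0,0],[0,0,0],-1]

```text
time_s: 20.72
position: [0.6153, 0.2444, 0.0595]
tool_rot: [[0.943, 0.333, 0.006], [0.333, -0.943, -0.001], [0.006, 0.003, -1.0]]
ft_force: [0.7, 0.2, -2.0]
grip_width: 0.0108
```

```bash
python3 go.py .613 .244 .059 -70.5
```

```text
shift units [-0.1155 -0.0204  0.0249] in target frame [-0.1153 -0.0204  0.0256] rot units [ 0.0012 -0.0026 -0.0005]
q [11.484  39.833  66.9939 -0.1084 72.8402 82.074 ] A -70.5587486253755 pos [0.6153 0.2444 0.0595] F [ 0.723   0.1537 -1.997 ] T [ 0.0129 -0.0305 -0.0323] 20.7167 0.010777545837214478
```

Request:
move_arm:
  motion:
    - [[0,0,0.08],[0,0,0],-1]
    - [[0,0,0.08],[0,0,0],-1]

```text
time_s: 20.88
position: [0.6163, 0.2444, 0.0594]
tool_rot: [[0.943, 0.333, 0.01], [0.333, -0.943, -0.0], [0.009, 0.004, -1.0]]
ft_force: [-4.1, -0.8, 10.1]
grip_width: 0.0113
```

```bash
python3 go.py .613 .244 .059 -70.5
```

```text
shift units [-0.1618 -0.0353  0.0181] in target frame [-0.1616 -0.0354  0.0197] rot units [ 0.0017 -0.0045 -0.0005]
q [11.4788 39.8259 67.0328 -0.1317 72.5835 82.0747] A -70.55803290750025 pos [0.6163 0.2444 0.0594] F [-4.1125 -0.8234 10.0944] T [-0.1262  0.8283  0.0238] 20.8833 0.011252392488322036
```

Request:
move_arm:
  motion:
    - [[0,0,0],[0,0,0],-1]
    - [[0,0,0],[0,0,0],-0.6]
    - [[0,0,0],[0,0,0],-0.4]
    - [[0,0,0],[0,0,0],0]
    - [[0,0,0],[0,0,0],0.5]
    - [[0,0,0],[0,0,0],1]
    - [[0,0,0],[0,0,0],1]
    - [[0,0,0],[0,0,0],1]
    - [[0,0,0],[0,0,0],1]

```text
time_s: 21.63
position: [0.6173, 0.2448, 0.0607]
tool_rot: [[0.943, 0.333, 0.014], [0.333, -0.943, 0.001], [0.013, 0.004, -1.0]]
ft_force: [-0.3, -0.0, 0.1]
grip_width: 0.0851
```

```bash
python3 go.py .613 .244 .059 -70.5
python3 - <<'E'
from h import *; import cv2
cv2.imwrite("pics/s18.png",cv2.resize(cam("scene")["img"][150:240,320:420],None,fx=7,fy=6,interpolation=cv2.INTER_CUBIC))
E
```

```text
shift units [-0.2185 -0.0356  0.0829] in target frame [-0.2174 -0.0355  0.0859] rot units [ 0.0018 -0.0062 -0.0005]
q [11.4853 39.7547 66.9386 -0.1148 72.5355 82.0733] A -70.55564938255567 pos [0.6173 0.2448 0.0607] F [-0.3218 -0.0065  0.0843] T [-0.0277  0.0595  0.0438] 21.6333 0.08506586862514962
```

View pics/s18.png

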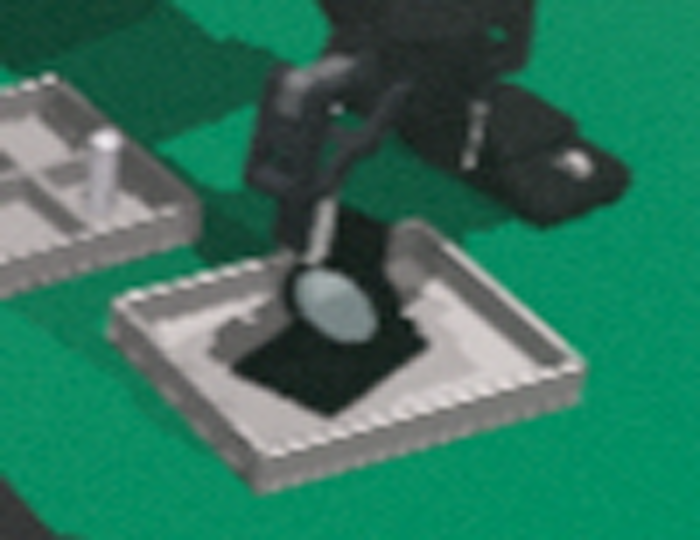

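Released and standing. Retreat straight up and check.

Request:
move_arm:
  motion:
    - [[0,0,-0.5],[0,0,0],1]
    - [[0,0,-0.8],[0,0,0],1]
    - [[0,0,-1],[0,0,0],1]
    - [[0,0,-1],[0,0,0],1]
    - [[0,0,-1],[0,0,0],1]
    - [[0,0,-1],[0,0,0],1]
    - [[-1,0,-1],[0,0,0],1]
    - [[-1,0,-0.5],[0,0,0],1]
    - [[-1,0,0],[0,0,0],1]
    - [[-1,0,0],[0,0,0],1]
    - [[0,0,0],[0,0,0],1]
    - [[0,0,0],[0,0,0],1]

```text
time_s: 22.68
position: [0.5372, 0.217, 0.2109]
tool_rot: [[0.943, 0.333, 0.02], [0.333, -0.943, 0.002], [0.02, 0.005, -1.0]]
ft_force: [0.1, 0.6, 0.1]
grip_width: 0.0852
```

Run:
```python
from h import *; import cv2
im=cam("scene")["img"]; cv2.imwrite("pics/s19.png",im)
cv2.imwrite("pics/s20.png",cv2.resize(im[150:240,320:420],None,fx=7,fy=6,interpolation=cv2.INTER_CUBIC))
cv2.imwrite("pics/t19.png",cam("top")["img"])
```

```text
(no output)
```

View pics/s19.png

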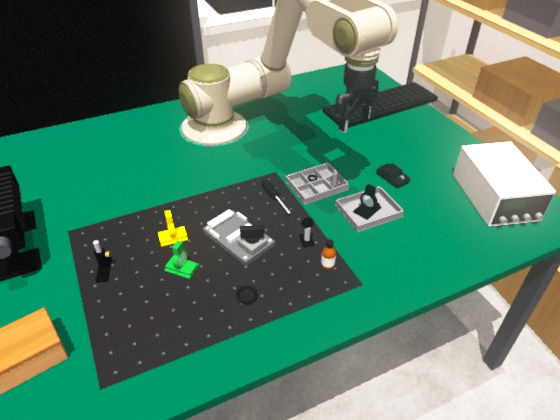

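View pics/s20.png

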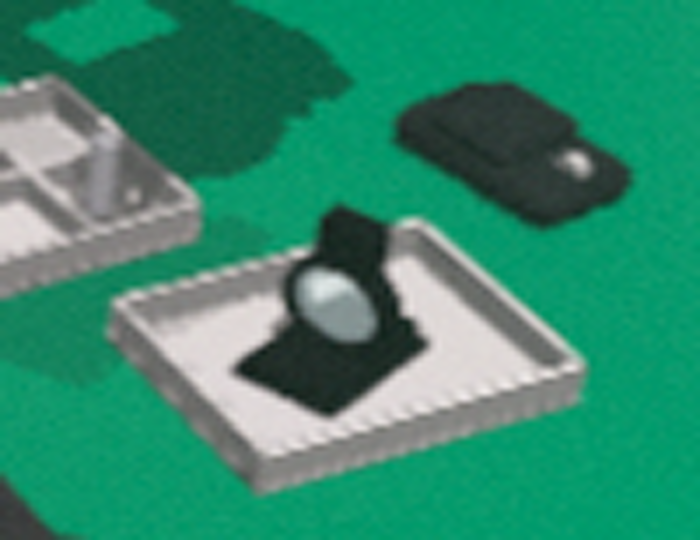

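View pics/t19.png

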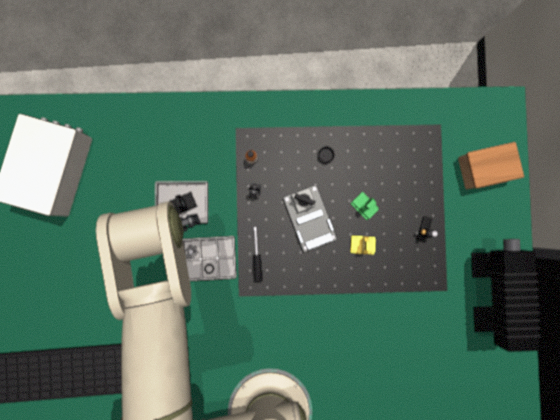

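The mount stands upright in the plain tray, the knob is still backed off and the bystanders are where they were, so I'm handing in.

```bash
python3 -c "
from rig import job
print(job.close_job())"
```

```text
the job is handed in; nothing more can be done
None
```

The job is handed in. The seized knob is broken loose and backed off to its stop, and the lens mount stands released on the floor of the plain tray.

- **Knob:** I gripped the bar at 100–110 N and turned it counter-clockwise in a single grasp. The tool turned about 142°, until the wrist torque read about 0.6 N m against the stop. The joint value can't be read directly. In the pictures the bar sits at about 135° and the moving jaw is open.
- **Mount:** The slide along clamp +y stuck at first, then jumped too far, to about 13 mm instead of 7. I brought it back to about 6 mm before lifting, and it rose without catching. I lowered it into the tray until I felt contact (about 10 N), then let go.
- **Last checks:** The final pictures show the mount upright in the plain tray, well inside the walls. The knob is still backed off, the bystanders I could see look unmoved, and the gripper is clear of everything. The robot's clock read 22.7 s at the last move. The images can't confirm the exact tilt or floor clearance.

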